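# Open the dial padlock on the tool chest and hold it up

## Task

The first numbers of the padlock on the tool chest are already dialled in: turn its dial the rest of the way, feeling it click from notch to notch, until its long white line points at the black index mark beside the shackle, then pull the lock back so that its shackle slides fully open. Unhook the open shackle from the staple of the hasp and finish holding the lock up, dial uppermost and roughly level, a hand's width clear above the chest: keep hold of it and do not put it down. Leave the spanner, the nut and the tool holder alone.

Things in the scene. Friction and masses are not known exactly. Their poses are not given: they have to be found in the camera images.
- chest: Low blue steel chest, fixed on the bench, 300 (x) x 360 (y) x 110 mm high. Origin: centre of its underside, on the bench; z up. The padlock lies on its flat top, the deck, 110 mm up. A flat steel hasp strap, 1 mm proud of the deck, runs from the staple to +x, away from the lock.
- staple_leg (a point): Point on the axis of the staple's near leg (chest x = 0, y = 0), 12 mm above the deck; axes as the chest's. The staple is a fixed loop of 5 mm steel rod standing upright in the chest's x-z plane: this leg, a far leg 46 mm beyond it (+x), and a top bar with 24 mm free height beneath. The closed shackle goes round the near leg, its bow inside the loop.
- lock_center (a point): Centre of the padlock's body, half-way up. Loose, 0.25 to 0.45 kg in all, lying on its back on the deck, with some mm of play round the staple. Aluminium block 50 (x) x 48 (y) x 22 mm (z). x points to the shackle face, 25 mm from here; z out of the dial face, 11 mm above. Grip it across the 48 mm width. Black index mark on the dial face at its +x edge.
- dial_grip (a point): Grip point of the dial, on its upright axis, 21 mm above the body's centre. Black fluted knob 28 mm across; it stands on a black skirt 42 mm across whose top is 15 mm above the body's centre, and ends 28 mm above the body's centre. This point's x axis turns with the dial and points along the long white line on knob and skirt.
- dial (a joint): Dial angle, rad, from the index mark to the long line, growing anticlockwise seen from above. Starts some 2 to 5 clicks out (0.9 to 2.7), so clockwise is the short way home. It clicks into a notch every 0.524 rad (at short lines), at about 0.04 N m. At 0 (0.15 either way) the lock can open. No end stop. Pressing lightly down on the dial keeps the body from turning along.
- shackle (a joint): How far the shackle is drawn out of the body, m: 0 shut, 0.018 fully out (a stop). Locked unless the dial is at 0; then it slides with about 3 N of rubbing and stays where it is left. To open it, pull the body away from the staple (to the lock's -x, 20 to 30 mm): the near staple leg holds back the bow and so draws the shackle out.
- shackle_bow (a point): Middle of the shackle's bow, on the axis of the rod; moves with the shackle, axes as the lock's. U of 7 mm steel rod, level with the body's centre, straight legs at the lock's y = +12.5 mm (heel, stays in the body) and -12.5 mm (toe, comes free). Closed, this point is 21.5 mm beyond the shackle face; fully out, 39.5 mm.
- shackle_toe (a point): Tip of the toe leg; moves with the shackle. Closed it is 6 mm inside the body; fully out, 12 mm beyond the shackle face. That gap is the way out for the near staple leg: push the lock forward until the leg stands mid-gap (the bow still fits inside the loop with 6 mm to spare), shift the lock sideways to its +y (heel side) by 28 mm, so the toe passes the staple, then lift.
- hook_spanner: Dark steel hook spanner, about 190 mm long and 5 mm thick, lying on the chest top to the -y side of the padlock. Origin under its shank. Bystander.
- collet_nut: Dark steel ring nut, 50 mm across, 21 mm high, on the chest top towards its +y front corner. Origin: centre of its underside. Bystander.
- tool_holder: Steel taper tool holder, 63 mm across, 160 mm high, standing on its nose on the bench to the -y side of the chest. Origin: centre of its underside. Bystander.
There are look-alikes about, which are no part of the job. What is meant by the part that bears lock_center is not blue, and is the smaller of those in its own colour.

How it is judged:
By the outcome, as a careful person would: the job done as asked, in the order asked, and still so for the second after the job is handed in, while the arm keeps its last pose, push and grip.
It also fails if it takes over 70 s, if anything falls off the work surface, if the arm or the gripper's body presses on something with over 40 N, if the wrist force passes 120 N, or if a joint passes its speed limit or range.

## Robot

A 7-joint arm with a two-finger parallel gripper is mounted at the origin on the work surface. World frame = base frame: x ahead of the robot, y to its left, z up, the work surface at z = 0. Lengths are in mm, angles in rad, forces in N, time in s.
With the tool pointing down it reaches from about 400 to 875 mm from the base axis. Payload 4.4 kg.
Tool frame: the origin (TCP) lies midway between the tips of the shut fingers; the grasp point (between the pads) lies 19 mm behind it; x points along the fingers, z is the direction in which the jaws open and shut, and the axes are right-handed (so a half turn about x gives the same grasp; the last joint's range is limited). The gripper opens to 85 mm and grips with 20 to 120 N. Pads are 22 mm wide; open, the fingers measure 114 mm over their backs; the gripper's body (76 mm by 85 mm) begins 54 mm behind the grasp point. The pads swing forward as they close: fully open they stand 13 mm farther back than shut.
Start: joints at [-1.195, 0.628, 0.038, 1.517, -0.027, 0.996, -0.02], TCP at [277.897, 587.615, 199.613] pointing down, gripper open.
Joint ranges: [-3.06, 3.06], [-0.37, 2.12], [-1.25, 1.32], [0.18, 2.47], [-1.1, 4.24], [0.23, 1.98], [-2.94, 2.94]. Speed limits (rad/s): [2.57, 2.57, 3.14, 3.14, 3.14, 3.14, 3.14].

## Interface

Orientations are given as [roll, pitch, yaw] about the fixed x, y, z axes, in that order (R = Rz(yaw) Ry(pitch) Rx(roll)).
In Python, from cell import ctrl gives the robot as it stands. The module is installed in compiled form; this text tells all that it offers.
- The arm moves only by the tool servo_tool, never from a script. Its argument "rows" is a list of rows, each an object of numbers: "dx", "dy", "dz": the shift along the tool's x, y, z in units of 750 mm (1.0 is 750 mm); "wx", "wy", "wz": the turn, a rotation vector about the tool's x, y, z in units of 6 degrees (1.0 is 6 degrees); "fingers": the closure, from 0 (fully open) to 1 (shut). In form: [{"dx": .., "dy": .., "dz": .., "wx": .., "wy": .., "wz": .., "fingers": ..}, ...]. A call has 1 to 5 rows; each row shifts and turns the commanded pose from where the row before left it, along the tool's axes as they then stand; what a row does not reach is not made up. A row lasts 1/8 s, in which the tool goes at most 62.5 mm and 10.7 degrees, less where a joint would pass 70% of its speed; a pose out of reach is approached as far as the arm can. A call with a number of a shift or a turn outside -1 to 1 is refused whole. A call with a gripper value outside its range is refused whole. The fingers move at their own pace and stop on an object; the grip force is fixed at half the most. Time passes only in rows, so rows that do not move let the fingers close. It gives the time, the measured TCP pose, the force and the opening at its end, in the units of the state.
- ctrl.read_state(): the state, without advancing time (a new reading comes with each control period).
- ctrl.get_image(name): name is "scene" or "top" or "wrist"; returns the picture (384x512x3 uint8, red, green, blue); there is no depth.
- ctrl.camera_info(name): a dict with "fovy" (degrees; the focal length in pixels is half the picture's height over the tangent of half this angle, whatever the lens; pixels are square), "cx", "cy" (the principal point, pixels), "k1" (the pictures are not rectified: a ray, as slopes to the right and down, at radius r is drawn at 1 + k1 r^2 times it, then the intrinsics apply), "R" (3x3) and "t" (3): a world point X has camera coordinates R X + t. Camera axes: x right, y down, z forward; pixel columns grow to the right and rows downward; lengths in mm; the calibration is good to about 2 mm. A picture is of the moment at which its call begins: read the wrist's pose just before it. camera_info takes no time and is no camera call; for the wrist camera it gives the pose at the moment of the call.
- ctrl.finish_job(): hands the job in, once; it reports no verdict.
Trained networks look in the newest picture that a camera, given by its name, has taken for a name from the list of things; names that differ only in an ending like _2 or _b are one class to them, and where a whole thing is asked for, a point or a joint stands for the part that bears it (a point fixed in the world has none). Each returns a list of dicts, best first, with "conf" (0 to 1); they miss things now and then, are a little off and sometimes report something else, mostly with a low value. They report only what shows in the picture. A call takes as long as a camera call. They do not tell look-alikes from the thing itself.
- ctrl.search_frame(label, camera): "extent" ([centre column, centre row, width, height] in pixels, round what is visible of it).
- ctrl.silhouettes(label, camera): "region" (384x512 bool, what is visible of it) and "extent" ([centre column, centre row, width, height] in pixels, round what is visible of it).
- ctrl.mark_of(label, camera): "point" ([column, row] in pixels: a listed point, or the origin of a listed thing).
The state is a dict: "clock": time; "qpos": joint angles; "qd": joint speeds; "tau": joint torques, N m; "eef_pos": TCP position; "tool_rot": TCP orientation; "force": force on the tool from outside, world axes, zero at the start; "torque": the same for the moment, N m; "width": finger opening in mm.
Only numpy, scipy, OpenCV 4.12 (cv2) and the standard library are available. Lean on these libraries where they do the work, as an engineer would, in place of code of your own. Each camera call takes 0.05 s, during which the arm holds its last target.

## Working session

There is one attempt and no reset: what is moved stays moved. The work goes in short steps, Python scripts to look and compute and a tool call to move; the robot and the scene stay as the last step left them, time stands still between calls to the robot, and variables do not carry over. Pictures are saved under pics/ and viewed, and the job is handed in when it is done.

Besides the shell and the picture viewer there is one more tool, called as a command line: name --argument value ..., lists and objects as JSON in quotes. servo_tool: Moves the arm, as the interface text tells. Its arguments: {"type":"object","properties":{"rows":{"type":"array"}},"required":["rows"]}

```bash
ls; mkdir -p pics; cat > h.py <<'E'
import numpy as np,cv2
from cell import ctrl
from scipy.spatial.transform import Rotation as Rot
def save(n,img,s=1):
    im=cv2.cvtColor(img,cv2.COLOR_RGB2BGR)
    if s!=1: im=cv2.resize(im,None,fx=s,fy=s,interpolation=cv2.INTER_CUBIC)
    cv2.imwrite('pics/'+n+'.png',im)
def K(ci):
    f=192/np.tan(np.radians(ci['fovy'])/2)
    return f
def proj(X,ci):
    c=np.asarray(ci['R'])@np.asarray(X,float)+np.asarray(ci['t'])
    s=c[:2]/c[2]; s=s*(1+ci['k1']*(s@s)); return s*K(ci)+[ci['cx'],ci['cy']]
def ray(p,ci):
    f=K(ci); d=(np.asarray(p,float)-[ci['cx'],ci['cy']])/f; s=d.copy()
    for _ in range(30): s=d/(1+ci['k1']*(s@s))
    R=np.asarray(ci['R']); o=-R.T@np.asarray(ci['t']); v=R.T@np.array([s[0],s[1],1]); return o,v
def onz(p,ci,z):
    o,v=ray(p,ci); return o+v*(z-o[2])/v[2]
def st():
    s=ctrl.read_state(); print({k:np.round(s[k],3).tolist() for k in ['clock','qpos','eef_pos','tool_rot','force','torque','width']}); return s
E
python3 - <<'E'
from h import *
st()
for c in ['scene','top','wrist']:
    save(c+'0',ctrl.get_image(c)); ci=ctrl.camera_info(c); print(c,{k:np.round(v,3).tolist() for k,v in ci.items() if not isinstance(v,str)})
E
```

```text
pics
{'clock': 0.0, 'qpos': [-1.195, 0.629, 0.038, 1.518, -0.027, 0.996, -0.02], 'eef_pos': [277.634, 586.988, 198.706], 'tool_rot': [-3.128, 1.569, -1.999], 'force': [-0.092, -0.645, -0.281], 'torque': [-0.012, -0.017, 0.004], 'width': 85.302}
scene {'fovy': 43.596, 'cx': 250.773, 'cy': 193.263, 'k1': 0.047, 'R': [[-0.111, 0.994, 0.004], [0.728, 0.085, -0.68], [-0.676, -0.073, -0.733]], 't': [88.411, -318.497, 1464.947]}
top {'fovy': 56.44, 'cx': 255.571, 'cy': 191.161, 'k1': -0.037, 'R': [[-0.01, -1.0, -0.005], [-0.993, 0.01, -0.12], [0.12, 0.004, -0.993]], 't': [3.139, 526.414, 847.023]}
wrist {'fovy': 69.074, 'cx': 258.322, 'cy': 196.395, 'k1': 0.019, 'R': [[0.428, 0.904, -0.002], [0.87, -0.411, 0.273], [0.246, -0.118, -0.962]], 't': [-648.9, -35.734, 379.05]}
```

View pics/scene0.png

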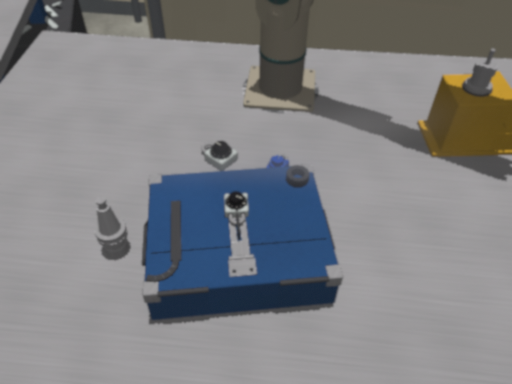

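View pics/top0.png

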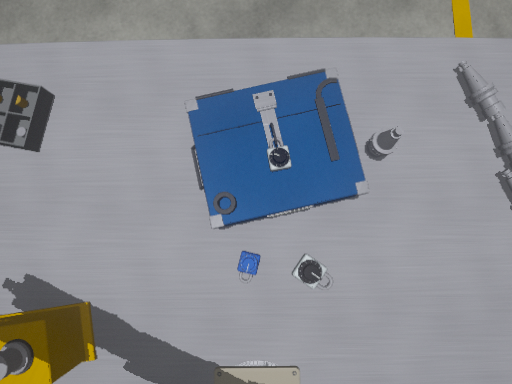

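View pics/wrist0.png

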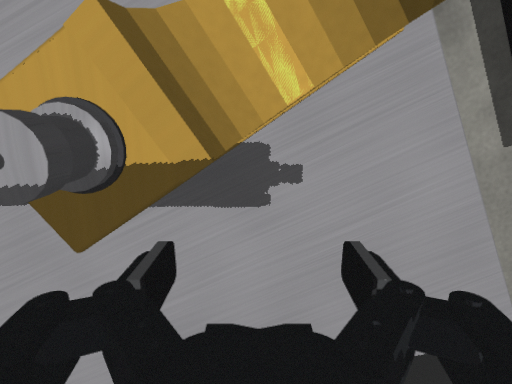

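Candidates for the padlock in the top view are the silver lock hooked on the chest's staple (279,157), a larger silver lock on the bench (310,271) and a blue lock on the bench (249,262). By the description (not blue, smaller of the silver ones, shackle round the staple), the one I want is at (279,157). I'll check that with a close crop and the networks.

```bash
python3 - <<'E'
from h import *
img=ctrl.get_image('top'); ci=ctrl.camera_info('top')
save('topcrop',img[60:300,180:360],3)
for l,z in [('lock_center',121),('dial_grip',142),('staple_leg',122),('shackle_bow',121),('chest',0)]:
    for d in ctrl.mark_of(l,'top')[:4]: print(l,round(d['conf'],2),np.round(d['point'],1),np.round(onz(d['point'],ci,z),1))
img=ctrl.get_image('scene'); ci=ctrl.camera_info('scene')
save('scenecrop',img[130:310,130:350],3)
for l,z in [('lock_center',121),('dial_grip',142),('staple_leg',122),('shackle_bow',121),('chest',0)]:
    for d in ctrl.mark_of(l,'scene')[:4]: print(l,round(d['conf'],2),np.round(d['point'],1),np.round(onz(d['point'],ci,z),1))
E
```

```text
lock_center 0.65 [244.4 260.2] [365.8  23.  121. ]
lock_center 0.6 [306.9 269.5] [ 344.6 -111.3  121. ]
lock_center 0.59 [278.8 157.7] [590.2 -55.1 121. ]
dial_grip 0.72 [308.9 274.7] [ 335.9 -112.4  142. ]
dial_grip 0.62 [247.2 262.7] [362.   16.4 142. ]
dial_grip 0.54 [278.8 155.8] [589.9 -53.9 142. ]
staple_leg 0.86 [275.9 144.4] [620.5 -49.1 122. ]
shackle_bow 0.56 [276.9 137.5] [636.6 -51.7 121. ]
shackle_bow 0.52 [246.8 277.8] [328.4  18.1 121. ]
chest 0.73 [375.2 145.3] [ 646.9 -313.6    0. ]
chest 0.64 [272.7 159.1] [612.9 -47.    0. ]
lock_center 0.81 [238.5 203.6] [585.4 -49.1 121. ]
lock_center 0.71 [279.7 166.4] [466.  27. 121.]
lock_center 0.65 [221.8 156.9] [ 450.5 -104.5  121. ]
dial_grip 0.87 [221.  146.3] [ 438.7 -107.2  142. ]
dial_grip 0.78 [234.7 199.1] [592.7 -55.6 142. ]
dial_grip 0.66 [278.2 158.4] [463.3  22.5 142. ]
dial_grip 0.43 [233.6 219.7] [646.2 -50.5 142. ]
staple_leg 0.88 [233.7 218.8] [627.4 -53.3 122. ]
shackle_bow 0.54 [236.1 223.6] [638.3 -47.  121. ]
shackle_bow 0.51 [283.3 157.2] [435.4  32.9 121. ]
shackle_bow 0.45 [207.5 143.3] [ 408.8 -144.3  121. ]
```

View pics/topcrop.png

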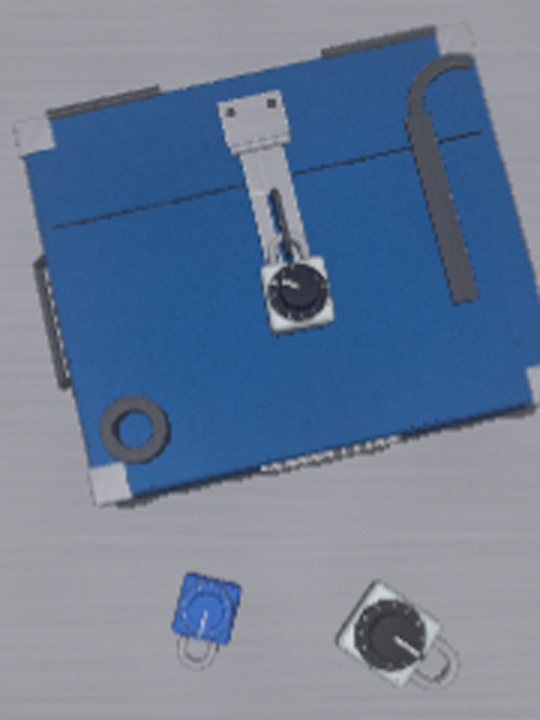

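View pics/scenecrop.png

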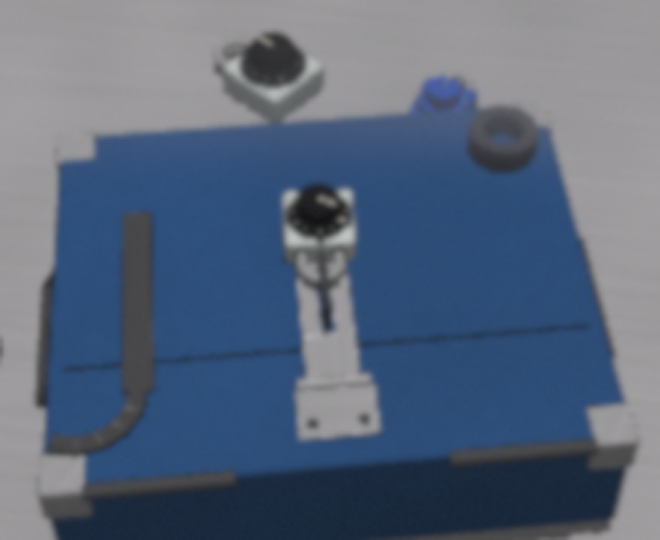

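The crop confirms the choice: the silver lock on the chest has its shackle round the staple, with the dial's white line pointing left in the top view. The bench lock is bigger. Next, chest yaw and the wrist-camera geometry.

```bash
python3 - <<'E'
from h import *
ci=ctrl.camera_info('top')
cr=lambda p:(np.array(p)/3+[180,60])
c=[onz(cr(p),ci,110) for p in [(14,122),(470,22),(95,505),(562,392)]]
for a in c: print(np.round(a,1))
print('strap',[np.round(onz(cr(p),ci,111),1) for p in [(252,105),(298,290)]])
for i,j in [(2,0),(3,1)]:
    d=c[i]-c[j]; print('len',np.linalg.norm(d))
d=c[0]-c[2]; print('yaw x',np.degrees(np.arctan2(d[1],d[0]))); d=c[1]-c[3]; print(np.degrees(np.arctan2(d[1],d[0])))
d=c[0]-c[1]; print('yaw y',np.degrees(np.arctan2(-d[0],d[1])))
d=c[2]-c[3]; print(np.degrees(np.arctan2(-d[0],d[1])), 'center',np.mean(c,0))
s=ctrl.read_state(); R=Rot.from_euler('xyz',s['tool_rot']).as_matrix(); print(np.round(R,3))
w=ctrl.camera_info('wrist'); Rw=np.array(w['R']); o=-Rw.T@np.array(w['t'])
print('cam in tool',np.round(R.T@(o-s['eef_pos']),1),'\naxes in tool (cols x,y,z)\n',np.round(R.T@Rw.T,3))
E
```

```text
[730.  159.8 110. ]
[ 807.7 -195.7  110. ]
[435.1  95.4 110. ]
[ 515.4 -253.   110. ]
strap [array([740.8, -24.3, 111. ]), array([594.8, -57. , 111. ])]
len 301.79625846261024
len 297.802046815981
yaw x 12.315856287196857
11.085511906903962
yaw y 12.325361693901003
12.976651837431252 center [622.05718781 -48.39043699 110.        ]
[[-0.    -0.904  0.428]
 [ 0.     0.428  0.904]
 [-1.     0.     0.   ]]
cam in tool [-174.5   68.8   -0.2] 
axes in tool (cols x,y,z)
 [[ 0.    -0.273  0.962]
 [-0.    -0.962 -0.273]
 [ 1.    -0.    -0.   ]]
```

servo_tool --rows '[{"dx": -0.06, "dy": -0.05}, {"dx": -0.06, "dy": -0.05}, {"dx": -0.03, "dy": -0.06, "dz": -0.04}, {"dy": -0.06, "dz": -0.05}, {"dy": -0.06, "dz": -0.05}]'

```text
schema error: expected keys dx, dy, dz, wx, wy, wz, fingers
```

servo_tool --rows '[{"dy": -0.06, "dz": -0.05}, {"dy": -0.06, "dz": -0.05}, {"dy": -0.06, "dz": -0.05}, {"dy": -0.06, "dz": -0.05}, {"dy": -0.06, "dz": -0.05}]'

```text
schema error: expected keys dx, dy, dz, wx, wy, wz, fingers
```

servo_tool --rows '[{"dx": -0.06, "dy": -0.05, "dz": 0, "wx": 0, "wy": 0, "wz": 0, "fingers": 0}, {"dx": -0.06, "dy": -0.05, "dz": 0, "wx": 0, "wy": 0, "wz": 0, "fingers": 0}, {"dx": -0.03, "dy": -0.06, "dz": -0.04, "wx": 0, "wy": 0, "wz": 0, "fingers": 0}, {"dx": 0, "dy": -0.06, "dz": -0.05, "wx": 0, "wy": 0, "wz": 0, "fingers": 0}, {"dx": 0, "dy": -0.06, "dz": -0.05, "wx": 0, "wy": 0, "wz": 0, "fingers": 0}]'

```text
clock: 1.38
eef_pos: [423.8, 401.3, 312.6]
tool_rot: [-0.508, 1.57, 0.621]
force: [1.1, 0.1, -0.4]
width: 85.2
```

servo_tool --rows '[{"dx": 0, "dy": -0.06, "dz": -0.05, "wx": 0, "wy": 0, "wz": 0, "fingers": 0}, {"dx": 0, "dy": -0.06, "dz": -0.05, "wx": 0, "wy": 0, "wz": 0, "fingers": 0}, {"dx": 0, "dy": -0.06, "dz": -0.05, "wx": 0, "wy": 0, "wz": 0, "fingers": 0}, {"dx": 0, "dy": -0.06, "dz": -0.05, "wx": 0, "wy": 0, "wz": 0, "fingers": 0}, {"dx": 0, "dy": -0.06, "dz": -0.05, "wx": 0, "wy": 0, "wz": 0, "fingers": 0}]'

```text
clock: 2.0
eef_pos: [546.7, 135.5, 312.4]
tool_rot: [-0.625, 1.57, 0.504]
force: [-0.4, -0.3, -0.8]
width: 84.9
```

```bash
python3 - <<'E'
from h import *
s=st(); R=Rot.from_euler('xyz',s['tool_rot']).as_matrix(); print(R.T@(np.array([587,-53,260])-s['eef_pos'])/750)
E
```

```text
{'clock': 2.0, 'qpos': [-0.385, 0.396, 0.137, 1.607, -0.058, 1.141, 0.894], 'eef_pos': [546.73, 135.484, 312.411], 'tool_rot': [-0.625, 1.57, 0.504], 'force': [-0.408, -0.3, -0.837], 'torque': [0.031, -0.006, 0.005], 'width': 84.92}
[ 0.06982145 -0.15592908 -0.20429197]
```

servo_tool --rows '[{"dx": 0.01, "dy": -0.04, "dz": -0.05, "wx": 0, "wy": 0, "wz": 0, "fingers": 0}, {"dx": 0.01, "dy": -0.04, "dz": -0.05, "wx": 0, "wy": 0, "wz": 0, "fingers": 0}, {"dx": 0.02, "dy": -0.04, "dz": -0.05, "wx": 0, "wy": 0, "wz": 0, "fingers": 0}, {"dx": 0.02, "dy": -0.035, "dz": -0.053, "wx": 0, "wy": 0, "wz": 0, "fingers": 0}, {"dx": 0.01, "dy": 0, "dz": 0, "wx": 1, "wy": 0, "wz": 0, "fingers": 0}]'

```text
clock: 2.62
eef_pos: [585.6, -56.3, 258.9]
tool_rot: [-2.85, 1.568, -1.837]
force: [0.3, 1.2, -0.2]
width: 85.1
```

servo_tool --rows '[{"dx": 0, "dy": 0, "dz": 0, "wx": 1, "wy": 0, "wz": 0, "fingers": 0}, {"dx": 0, "dy": 0, "dz": 0, "wx": 1, "wy": 0, "wz": 0, "fingers": 0}, {"dx": 0, "dy": 0, "dz": 0, "wx": 1, "wy": 0, "wz": 0, "fingers": 0}, {"dx": 0, "dy": 0, "dz": 0, "wx": 1, "wy": 0, "wz": 0, "fingers": 0}, {"dx": 0, "dy": 0, "dz": 0, "wx": 1, "wy": 0, "wz": 0, "fingers": 0}]'

```text
clock: 3.25
eef_pos: [586.1, -50.1, 259.7]
tool_rot: [0.319, 1.571, 0.816]
force: [-0.1, -0.1, 0.3]
width: 85.3
```

servo_tool --rows '[{"dx": 0, "dy": 0, "dz": 0, "wx": 1, "wy": 0, "wz": 0, "fingers": 0}, {"dx": 0, "dy": 0, "dz": 0, "wx": 1, "wy": 0, "wz": 0, "fingers": 0}, {"dx": 0, "dy": 0, "dz": 0, "wx": 1, "wy": 0, "wz": 0, "fingers": 0}, {"dx": 0, "dy": 0, "dz": 0, "wx": 1, "wy": 0, "wz": 0, "fingers": 0}, {"dx": 0, "dy": 0, "dz": 0, "wx": 1, "wy": 0, "wz": 0, "fingers": 0}]'

```text
clock: 3.88
eef_pos: [586.1, -50.0, 259.7]
tool_rot: [0.888, 1.571, 0.862]
force: [-0.3, -0.5, 0.5]
width: 85.3
```

servo_tool --rows '[{"dx": 0, "dy": 0, "dz": 0, "wx": 1, "wy": 0, "wz": 0, "fingers": 0}, {"dx": 0, "dy": 0, "dz": 0, "wx": 1, "wy": 0, "wz": 0, "fingers": 0}, {"dx": 0, "dy": 0, "dz": 0, "wx": 1, "wy": 0, "wz": 0, "fingers": 0}, {"dx": 0, "dy": 0, "dz": 0, "wx": 1, "wy": 0, "wz": 0, "fingers": 0}, {"dx": 0, "dy": 0, "dz": 0, "wx": 1, "wy": 0, "wz": 0, "fingers": 0}]'

```text
clock: 4.5
eef_pos: [586.1, -49.9, 259.6]
tool_rot: [1.693, 1.571, 1.143]
force: [0.4, 0.5, 0.8]
width: 85.1
```

servo_tool --rows '[{"dx": 0, "dy": 0, "dz": 0, "wx": 1, "wy": 0, "wz": 0, "fingers": 0}, {"dx": 0, "dy": 0, "dz": 0, "wx": 1, "wy": 0, "wz": 0, "fingers": 0}, {"dx": 0, "dy": 0, "dz": 0, "wx": 0, "wy": 0, "wz": 0, "fingers": 0}]'

```text
clock: 4.88
eef_pos: [586.0, -49.9, 259.5]
tool_rot: [-1.633, 1.571, -2.387]
force: [0.3, -0.2, 0.2]
width: 85.2
```

```bash
python3 - <<'E'
from h import *
s=st(); R=Rot.from_euler('xyz',s['tool_rot']).as_matrix(); print('yaw z',np.degrees(np.arctan2(R[1,2],R[0,2])))
ci=ctrl.camera_info('wrist'); save('w1',ctrl.get_image('wrist'),1.5)
for l,z in [('lock_center',121),('dial_grip',142),('staple_leg',122),('shackle_bow',121),('shackle_toe',121)]:
    for d in ctrl.mark_of(l,'wrist')[:3]: print(l,round(d['conf'],2),np.round(d['point'],1),np.round(onz(d['point'],ci,z),1))
E
```

```text
{'clock': 4.875, 'qpos': [-0.379, 0.554, 0.676, 1.631, -0.379, 1.092, -0.353], 'eef_pos': [586.036, -49.933, 259.534], 'tool_rot': [-1.633, 1.571, -2.387], 'force': [0.301, -0.238, 0.177], 'torque': [0.006, 0.057, 0.06], 'width': 85.226}
yaw z -43.23313546790174
lock_center 0.8 [124.2 234.3] [422.5  11.7 121. ]
lock_center 0.67 [180.1 297.5] [406.1 -94.2 121. ]
lock_center 0.63 [262.1 182.4] [587.5 -55.4 121. ]
dial_grip 0.75 [260.8 187.4] [585.8 -54.8 142. ]
dial_grip 0.6 [122.9 239.4] [430.7   7.9 142. ]
dial_grip 0.56 [177.7 310.1] [406.1 -97.9 142. ]
staple_leg 0.58 [278.4 155. ] [622.3 -44.8 122. ]
shackle_bow 0.6 [288.4 147.6] [635.8 -46.5 121. ]
shackle_bow 0.59 [103.  248.1] [389.7  17.7 121. ]
shackle_bow 0.58 [188.4 327.6] [ 379.9 -133.3  121. ]
shackle_toe 0.61 [280.9 175.8] [608.4 -64.5 121. ]
shackle_toe 0.58 [179.  315.4] [ 385.  -111.7  121. ]
shackle_toe 0.39 [113.6 232.4] [415.2  22.  121. ]
```

View pics/w1.png

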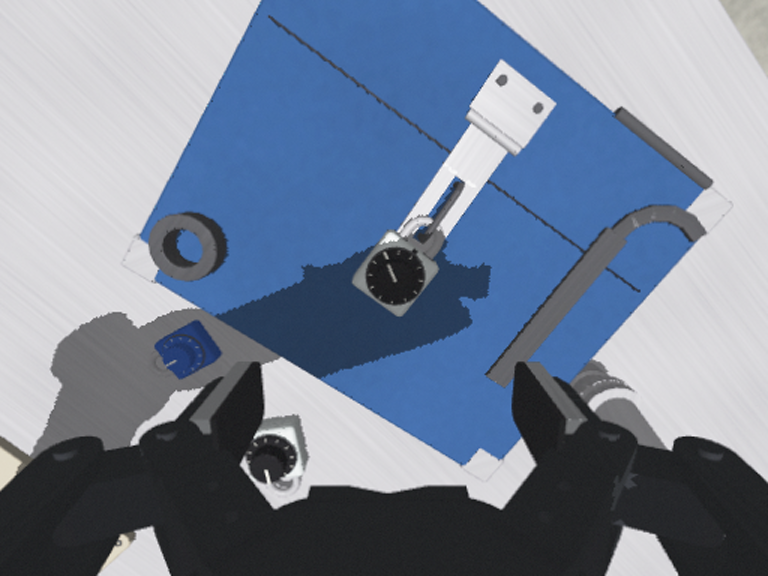

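The wrist view shows our lock at (263,183) native, its dial's white line pointing up-left while the shackle points up-right. I'll zoom in to measure the angle.

```bash
cat > rect.py <<'E'
from h import *
# ortho-rectified view of a horizontal plane z, centred at c, with x axis of yaw pointing right, s px/mm
def rectify(img,ci,c,yaw,z,half=60,s=5):
    n=int(2*half*s); u=(np.arange(n)-n/2)/s
    X,Y=np.meshgrid(u,-u); cy,sy=np.cos(yaw),np.sin(yaw)
    P=np.stack([c[0]+cy*X-sy*Y,c[1]+sy*X+cy*Y,np.full_like(X,z)],-1)
    C=P@np.asarray(ci['R']).T+np.asarray(ci['t']); sl=C[...,:2]/C[...,2:]
    sl=sl*(1+ci['k1']*(sl**2).sum(-1,keepdims=True)); m=(sl*K(ci)+[ci['cx'],ci['cy']]).astype(np.float32)
    return cv2.remap(img,m[...,0],m[...,1],cv2.INTER_CUBIC)
E
python3 - <<'E'
from rect import *
ci=ctrl.camera_info('wrist'); img=ctrl.get_image('wrist')
a=rectify(img,ci,(587,-54),np.radians(12.3),121,60,5)
for t in (100,200,300,400,500): a[t,::10]=[255,0,0]; a[::10,t]=[255,0,0]
save('r1',a)
b=rectify(img,ci,(587,-54),np.radians(12.3),149,25,12); save('r1b',b)
E
```

```text
(no output)
```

View pics/r1.png

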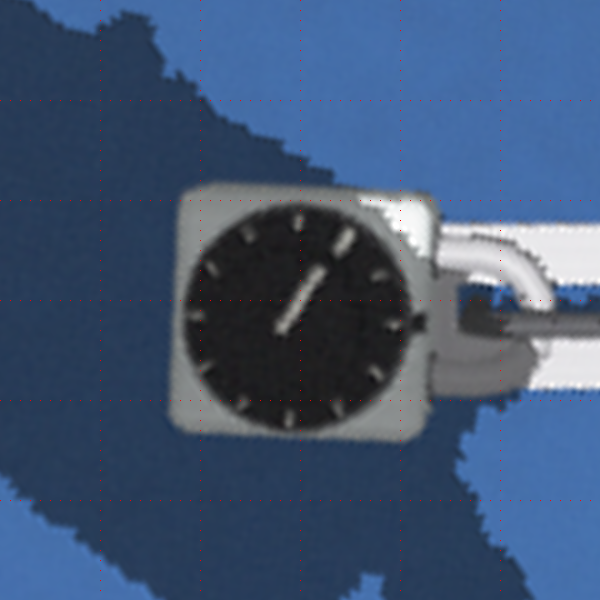

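View pics/r1b.png

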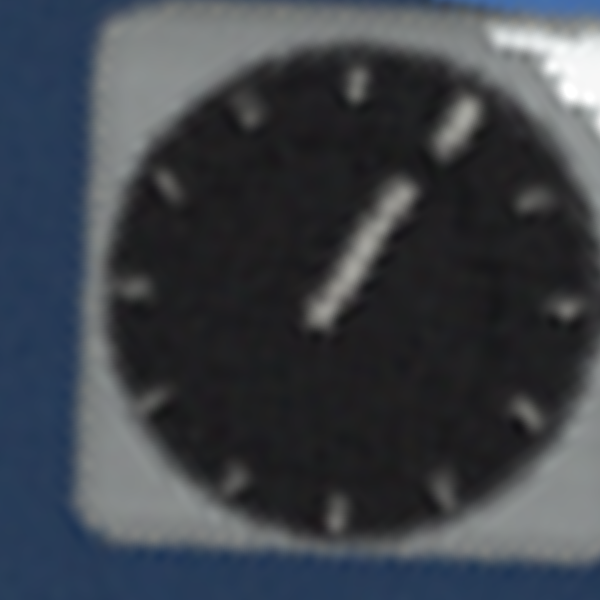

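```bash
python3 - <<'E'
from rect import *
ci=ctrl.camera_info('wrist'); img=ctrl.get_image('wrist')
yaw=np.radians(12.3)
b=rectify(img,ci,(587,-54),yaw,136,30,10)
g=cv2.cvtColor(b,cv2.COLOR_RGB2GRAY); 
m=((g<75)&(b.max(2).astype(int)-b.min(2)<25)).astype(np.uint8)
m=cv2.morphologyEx(m,cv2.MORPH_CLOSE,np.ones((25,25)))
cs,_=cv2.findContours(m,cv2.RETR_EXTERNAL,cv2.CHAIN_APPROX_NONE)
c=max(cs,key=cv2.contourArea); (x,y),r=cv2.minEnclosingCircle(c); e=cv2.fitEllipse(c); print('circle',x,y,r,e)
x,y=e[0]
u=np.array([(x-300)/10,(300-y)/10]); R2=np.array([[np.cos(yaw),-np.sin(yaw)],[np.sin(yaw),np.cos(yaw)]])
print('dial centre',np.array([587,-54])+R2@u)
cv2.ellipse(b,e,(255,0,0),1); save('r2',b)
# body top at 132
b=rectify(img,ci,(587,-54),yaw,132,35,8); 
for t in (88,280,472): b[t,::6]=[255,0,0]; b[::6,t]=[255,0,0]
save('r3',b)
E
```

```text
circle 335.5602111816406 315.55804443359375 231.44056701660156 ((323.5072326660156, 312.77923583984375), (425.8294372558594, 437.8470153808594), 86.24403381347656)
dial centre [589.56900032 -54.7478141 ]
```

View pics/r2.png

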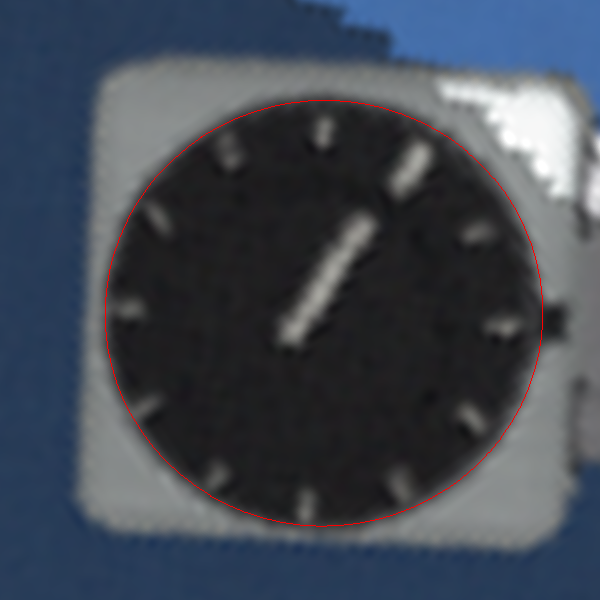

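View pics/r3.png

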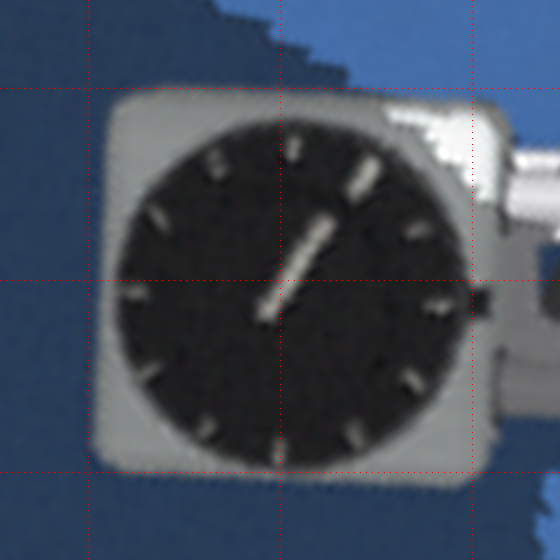

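servo_tool --rows '[{"dx": 0, "dy": -0.0014, "dz": 0.0077, "wx": 0, "wy": 0, "wz": 0, "fingers": 0.35}, {"dx": 0.05, "dy": 0, "dz": 0, "wx": 0, "wy": 0, "wz": 0, "fingers": 0.35}, {"dx": 0.05, "dy": 0, "dz": 0, "wx": 0, "wy": 0, "wz": 0, "fingers": 0.35}, {"dx": 0.02, "dy": 0, "dz": 0, "wx": 0, "wy": 0, "wz": 0, "fingers": 0.35}, {"dx": 0, "dy": 0, "dz": 0, "wx": 0, "wy": 0, "wz": 0, "fingers": 0.35}]'

```text
clock: 5.9
eef_pos: [589.3, -55.1, 169.1]
tool_rot: [-2.217, 1.569, -2.973]
force: [-0.3, 0.3, 0.5]
width: 55.6
```

```bash
python3 - <<'E'
from rect import *
s=st(); R=Rot.from_euler('xyz',s['tool_rot']).as_matrix(); print('yaw z',np.degrees(np.arctan2(R[1,2],R[0,2]))); print((R.T@(np.array([589.5,-54.6,139])-s['eef_pos']))/750)
save('w2',ctrl.get_image('wrist'),1.5)
E
```

```text
{'clock': 5.9, 'qpos': [-0.328, 0.653, 0.614, 1.729, -0.459, 0.909, -0.279], 'eef_pos': [589.324, -55.139, 169.122], 'tool_rot': [-2.217, 1.569, -2.973], 'force': [-0.333, 0.283, 0.533], 'torque': [-0.02, 0.001, -0.023], 'width': 55.645}
yaw z -43.331103358087525
[ 0.04016238  0.00072739 -0.00028939]
```

View pics/w2.png

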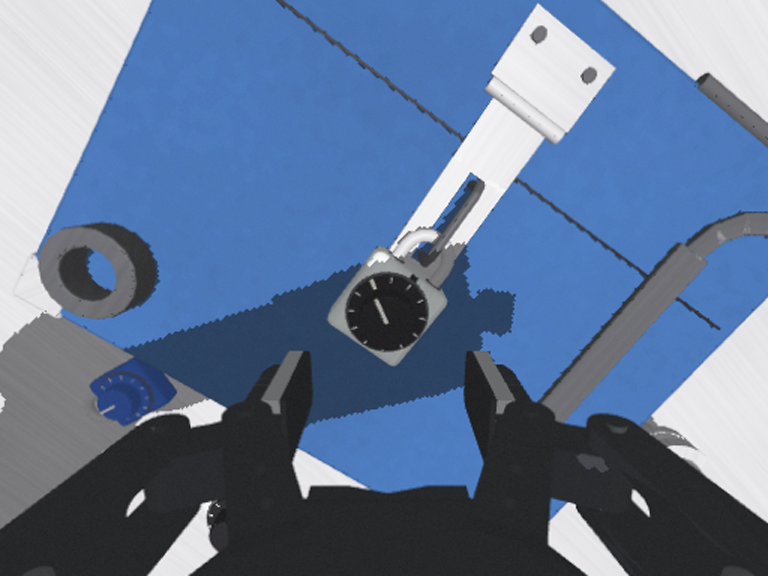

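The knob at (387,312) sits midway between the fingers (inner faces at columns 305 and 470). Descending.

servo_tool --rows '[{"dx": 0.025, "dy": 0.0007, "dz": 0, "wx": 0, "wy": 0, "wz": 0, "fingers": 0.35}, {"dx": 0.013, "dy": 0, "dz": 0, "wx": 0, "wy": 0, "wz": 0, "fingers": 0.35}, {"dx": 0.002, "dy": 0, "dz": 0, "wx": 0, "wy": 0, "wz": 0, "fingers": 0.5}, {"dx": 0, "dy": 0, "dz": 0, "wx": 0, "wy": 0, "wz": 0, "fingers": 0.5}]'

```text
clock: 6.45
eef_pos: [590.4, -54.7, 140.3]
tool_rot: [0.606, 1.57, -0.15]
force: [-0.1, -0.2, 0.1]
width: 42.4
```

```bash
python3 - <<'E'
from rect import *
s=st()
save('w3',ctrl.get_image('wrist')[150:340,120:400],2.8)
E
```

```text
{'clock': 6.45, 'qpos': [-0.313, 0.687, 0.589, 1.755, -0.489, 0.848, -0.255], 'eef_pos': [590.397, -54.663, 140.284], 'tool_rot': [0.606, 1.57, -0.15], 'force': [-0.076, -0.194, 0.071], 'torque': [-0.024, -0.027, -0.022], 'width': 42.409}
```

View pics/w3.png

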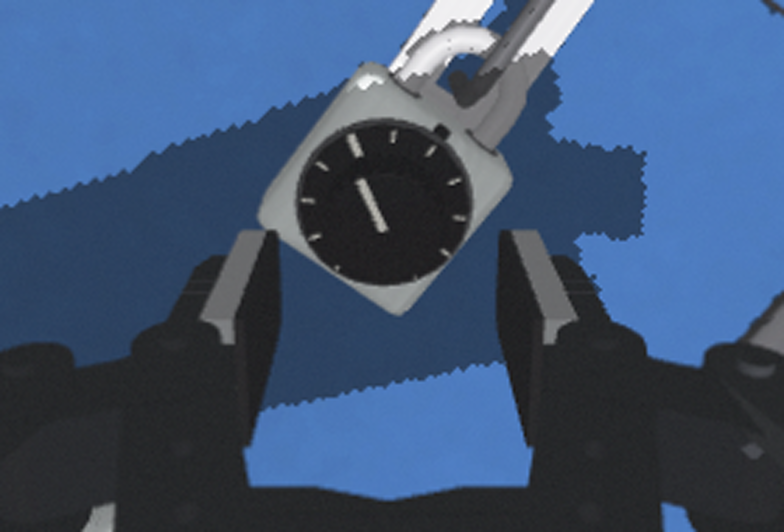

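```bash
python3 - <<'E'
from rect import *
ci=ctrl.camera_info('wrist'); s=ctrl.read_state(); img=ctrl.get_image('wrist')
R=Rot.from_euler('xyz',s['tool_rot']).as_matrix()
T=lambda v: np.array(s['eef_pos'])+R@np.array(v,float)
for n,v in [('tcp',(0,0,0)),('tip L',(-1.5,11,-21)),('tipLb',(-1.5,-11,-21)),('tip R',(-1.5,11,21)),('tipRb',(-1.5,-11,21))]:
    p=proj(T(v),ci); print(n,(p-[120,150])*2.8)
for X in [(589.5,-54.6,149),(589.5,-54.6,136)]: print((proj(X,ci)-[120,150])*2.8)
a=(proj(T((0,0,0)),ci))
d=ctrl.mark_of('dial_grip','wrist'); print([(round(q['conf'],2),np.round(onz(q['point'],ci,142),1)) for q in d])
b=rectify(img,ci,(589.5,-54.6),np.radians(9.8),136,30,10); 
b[300,::6]=[255,0,0]; b[::6,300]=[255,0,0]
save('r4',b)
b=rectify(img,ci,(589.5,-54.6),np.radians(9.8),149,30,10)
b[300,::6]=[255,0,0]; b[::6,300]=[255,0,0]
save('r5',b)
E
```

```text
tcp [385.59550242 208.35098715]
tip L [295.47010397 166.6927615 ]
tipLb [298.39995405 253.47338848]
tip R [475.58809631 166.56645662]
tipRb [472.85672288 253.33741101]
[382.68367205 224.86905434]
[382.8949934  204.19570066]
[(0.85, array([587.7, -54.6, 142. ])), (0.82, array([441.6, -86.2, 142. ])), (0.67, array([464.2,   7.9, 142. ]))]
```

View pics/r4.png

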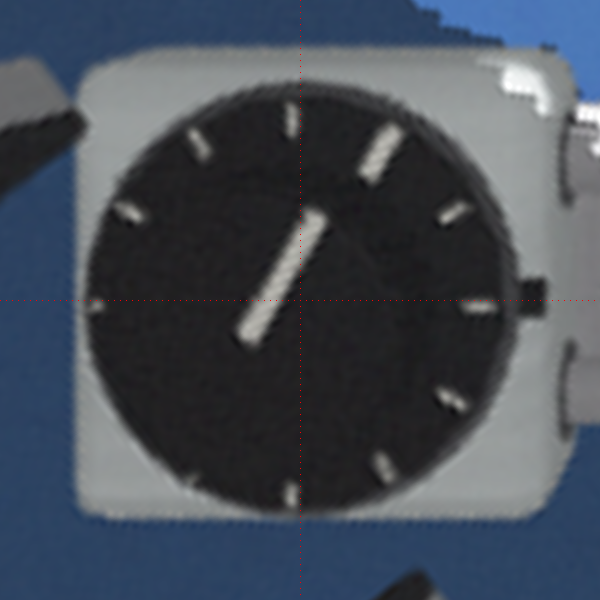

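The pad edges appear nearer the camera than I expected from the TCP. Closing here is safe either way, and the stop width will tell whether the knob is between the pads.

servo_tool --rows '[{"dx": 0, "dy": 0, "dz": 0, "wx": 0, "wy": 0, "wz": 0, "fingers": 0.7}, {"dx": 0, "dy": 0, "dz": 0, "wx": 0, "wy": 0, "wz": 0, "fingers": 0.7}, {"dx": 0, "dy": 0, "dz": 0, "wx": 0, "wy": 0, "wz": 0, "fingers": 0.7}]'

```text
clock: 6.98
eef_pos: [589.9, -54.5, 139.6]
tool_rot: [2.467, 1.571, 1.711]
force: [0.4, -0.5, -0.7]
width: 25.5
```

```bash
python3 - <<'E'
from rect import *
s=st()
save('w4',ctrl.get_image('wrist'),1.5)
save('s4',ctrl.get_image('scene')[100:300,130:350],3)
E
```

```text
{'clock': 6.975, 'qpos': [-0.313, 0.688, 0.588, 1.756, -0.489, 0.848, -0.255], 'eef_pos': [589.894, -54.46, 139.635], 'tool_rot': [2.467, 1.571, 1.711], 'force': [0.435, -0.499, -0.681], 'torque': [-0.02, 0.026, -0.004], 'width': 25.527}
```

View pics/w4.png

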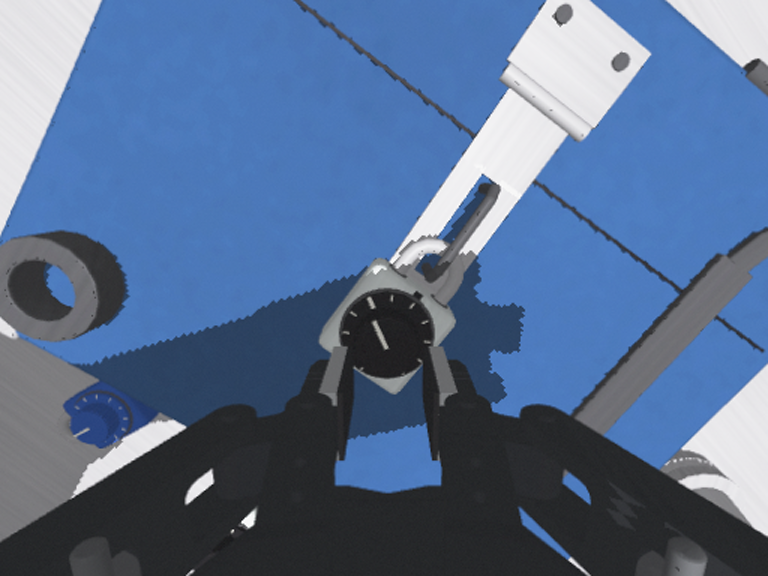

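View pics/s4.png

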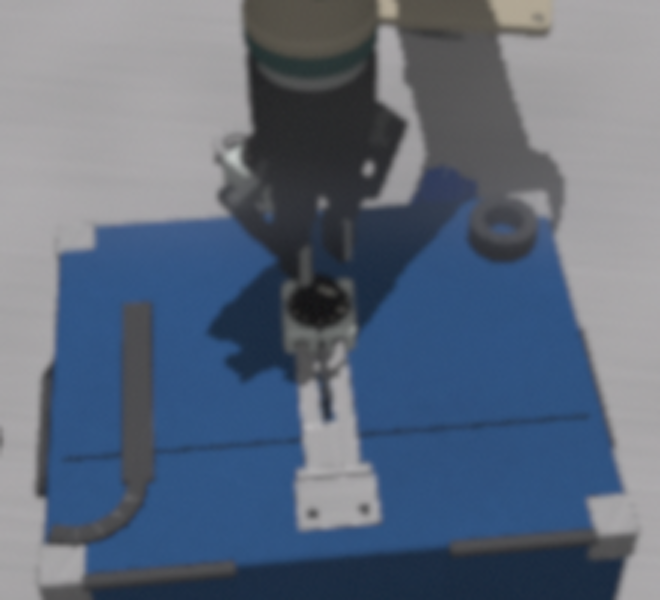

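```bash
python3 - <<'E'
from rect import *
ci=ctrl.camera_info('wrist'); cs=ctrl.camera_info('scene'); s=ctrl.read_state()
R=Rot.from_euler('xyz',s['tool_rot']).as_matrix()
save('w5',ctrl.get_image('wrist')[200:330,180:340],5)
save('s5',ctrl.get_image('scene')[150:230,195:275],8)
for a,b in [((290,231),(231.7,195)),((228,231),(245,186))]:
    o1,v1=ray(a,ci);o2,v2=ray(b,cs)
    A=np.stack([v1,-v2],1); t=np.linalg.lstsq(A,o2-o1,rcond=None)[0]
    p,q=o1+v1*t[0],o2+v2*t[1]; print(p,q,'tool',R.T@((p+q)/2-s['eef_pos']))
T=lambda v: np.array(s['eef_pos'])+R@np.array(v,float)
print('tcp in scene crop8',(proj(T((0,0,0)),cs)-[195,150])*8,'wrist crop5',(proj(T((0,0,0)),ci)-[180,200])*5)
E
```

```text
[608.99462047 -59.94180635 172.42873398] [609.45823291 -58.56483971 171.79742806] tool [-32.52955581   9.79202026  17.34121583]
[585.35588493 -36.07007599 175.10672439] [585.46932496 -35.46566699 174.92716649] tool [-35.43323941  10.54484216 -16.0967693 ]
tcp in scene crop8 [323.57233654 391.28969885] wrist crop5 [389.0057777  122.29245428]
```

View pics/w5.png

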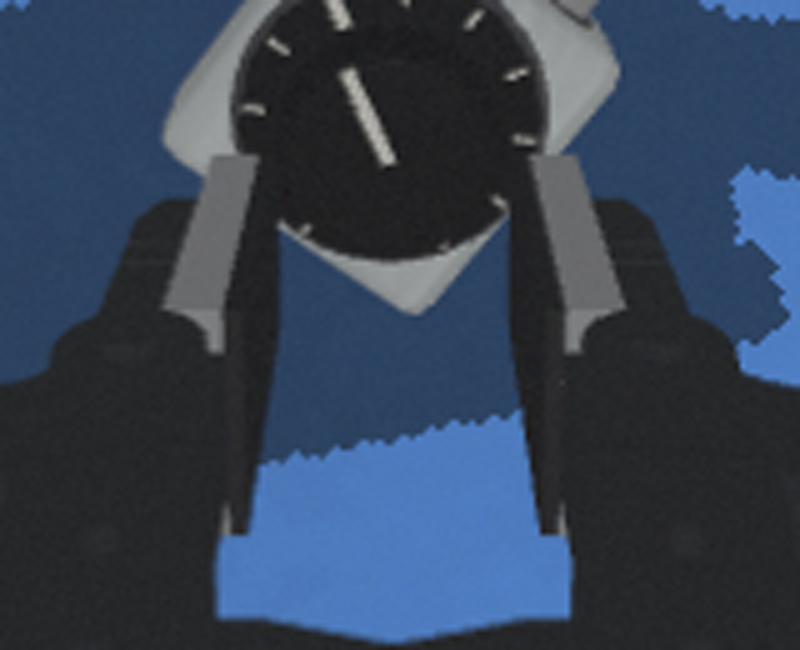

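View pics/s5.png

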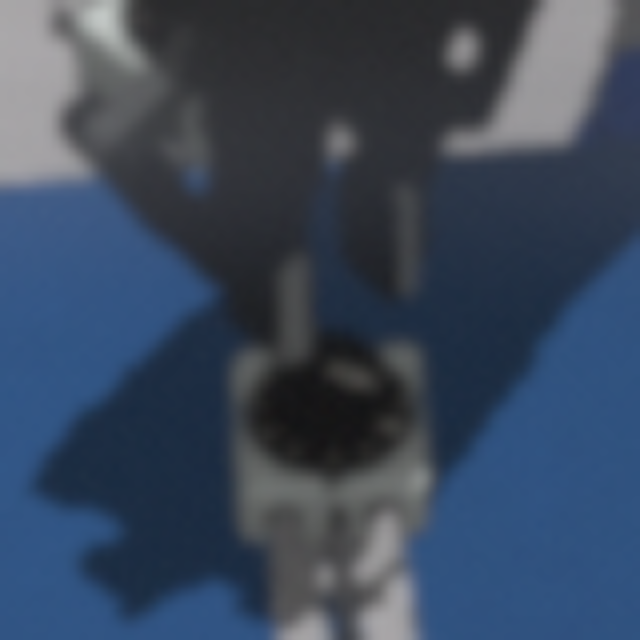

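The fingers shut to exactly the commanded 25.5 mm with no force, so they are free. Triangulating the two views puts the fingertips at z≈173, about 33 mm behind the reported TCP, so the tool offset in the text doesn't match. I'll trust the pictures and creep down while watching force.

servo_tool --rows '[{"dx": 0, "dy": 0, "dz": 0, "wx": 0, "wy": 0, "wz": 0, "fingers": 0.55}, {"dx": 0, "dy": 0, "dz": 0, "wx": 0, "wy": 0, "wz": 0, "fingers": 0.55}, {"dx": 0.01, "dy": 0, "dz": 0, "wx": 0, "wy": 0, "wz": 0, "fingers": 0.55}, {"dx": 0.01, "dy": 0, "dz": 0, "wx": 0, "wy": 0, "wz": 0, "fingers": 0.55}, {"dx": 0, "dy": 0, "dz": 0, "wx": 0, "wy": 0, "wz": 0, "fingers": 0.55}]'

```text
clock: 7.8
eef_pos: [589.1, -54.3, 123.6]
tool_rot: [-2.489, 1.569, 3.038]
force: [-0.4, 0.6, 0.1]
width: 38.6
```

```bash
python3 - <<'E'
from rect import *
s=st()
save('w6',ctrl.get_image('wrist')[180:330,180:340],4)
save('s6',ctrl.get_image('scene')[150:230,195:275],7)
E
```

```text
{'clock': 7.8, 'qpos': [-0.304, 0.707, 0.574, 1.77, -0.504, 0.818, -0.242], 'eef_pos': [589.144, -54.297, 123.588], 'tool_rot': [-2.489, 1.569, 3.038], 'force': [-0.445, 0.648, 0.095], 'torque': [-0.023, -0.043, 0.013], 'width': 38.576}
```

View pics/w6.png

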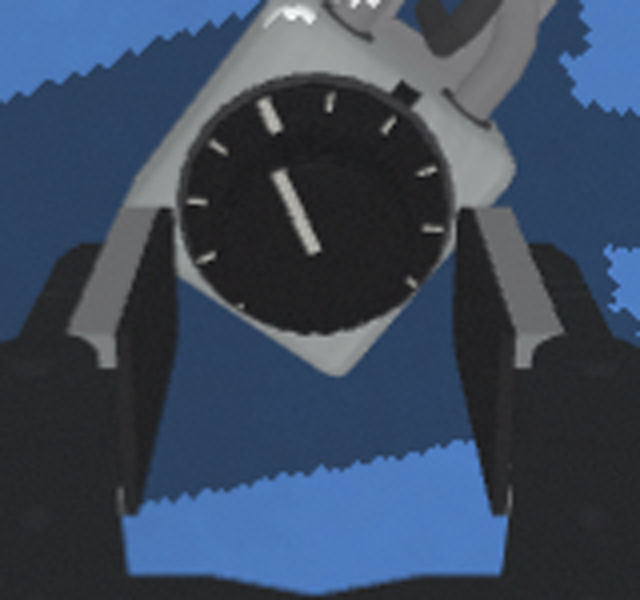

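View pics/s6.png

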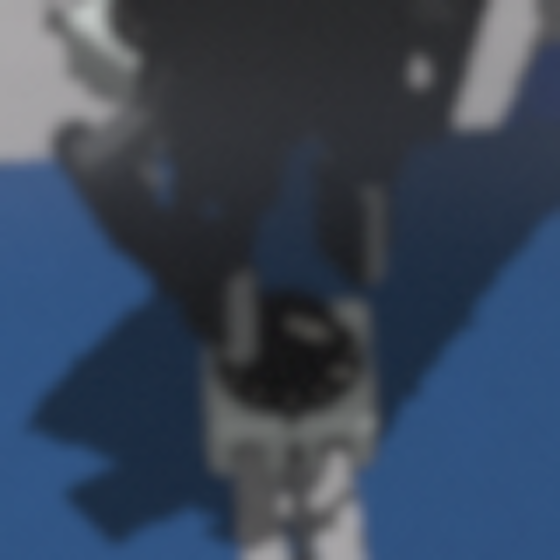

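servo_tool --rows '[{"dx": 0.01, "dy": 0, "dz": 0, "wx": 0, "wy": 0, "wz": 0, "fingers": 0.55}, {"dx": 0.008, "dy": 0, "dz": 0, "wx": 0, "wy": 0, "wz": 0, "fingers": 0.58}, {"dx": 0, "dy": 0, "dz": 0, "wx": 0, "wy": 0, "wz": 0, "fingers": 0.58}]'

```text
clock: 8.28
eef_pos: [589.4, -54.4, 110.4]
tool_rot: [-2.499, 1.569, 3.028]
force: [0.2, -0.0, -0.7]
width: 35.8
```

servo_tool --rows '[{"dx": 0.003, "dy": 0, "dz": 0, "wx": 0, "wy": 0, "wz": 0, "fingers": 0.58}, {"dx": 0.0, "dy": 0, "dz": 0, "wx": 0, "wy": 0, "wz": 0, "fingers": 0.58}]'

```text
clock: 8.52
eef_pos: [589.8, -54.5, 108.8]
tool_rot: [-2.857, 1.571, 2.67]
force: [-0.4, -0.3, -1.0]
width: 35.8
```

```bash
python3 - <<'E'
from rect import *
s=st()
save('w7',ctrl.get_image('wrist')[180:330,180:340],4)
save('s7',ctrl.get_image('scene')[150:230,195:275],7)
E
```

```text
{'clock': 8.525, 'qpos': [-0.295, 0.726, 0.559, 1.781, -0.52, 0.787, -0.229], 'eef_pos': [589.848, -54.484, 108.784], 'tool_rot': [-2.857, 1.571, 2.67], 'force': [-0.35, -0.299, -1.009], 'torque': [0.009, -0.0, -0.023], 'width': 35.836}
```

View pics/w7.png

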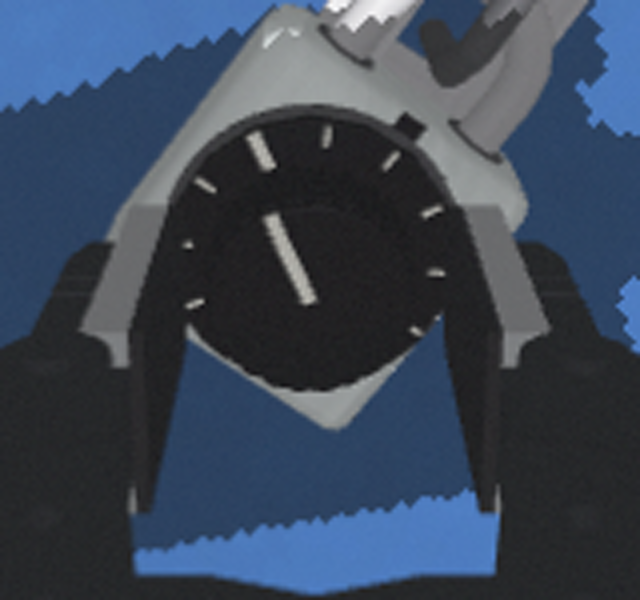

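View pics/s7.png

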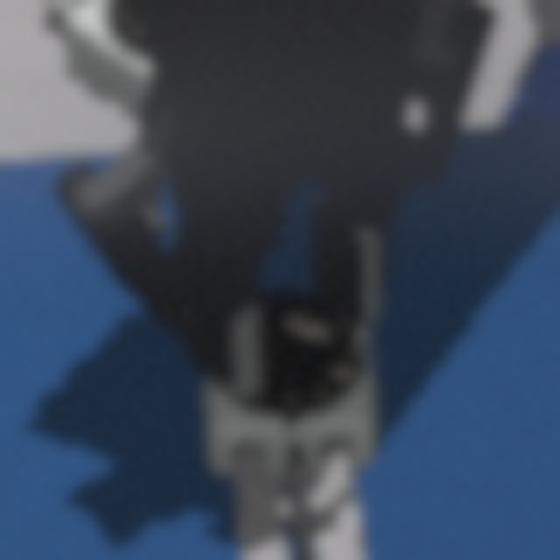

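servo_tool --rows '[{"dx": 0.003, "dy": 0, "dz": 0, "wx": 0, "wy": 0, "wz": 0, "fingers": 0.58}, {"dx": 0.0, "dy": 0, "dz": 0, "wx": 0, "wy": 0, "wz": 0, "fingers": 0.58}]'

```text
clock: 8.88
eef_pos: [589.7, -54.4, 106.4]
tool_rot: [-2.706, 1.57, 2.821]
force: [-0.5, -1.0, 0.0]
width: 35.5
```

servo_tool --rows '[{"dx": 0.0015, "dy": 0, "dz": 0, "wx": 0, "wy": 0, "wz": 0, "fingers": 0.58}, {"dx": 0.0, "dy": 0, "dz": 0, "wx": 0, "wy": 0, "wz": 0, "fingers": 0.58}]'

```text
clock: 9.12
eef_pos: [589.8, -54.5, 105.4]
tool_rot: [-2.565, 1.571, 2.962]
force: [0.3, -0.1, 0.4]
width: 35.6
```

Close on the knob here (tip ≈138–139) and see if it stops at about 28.

servo_tool --rows '[{"dx": 0, "dy": 0, "dz": 0, "wx": 0, "wy": 0, "wz": 0, "fingers": 0.75}, {"dx": 0, "dy": 0, "dz": 0, "wx": 0, "wy": 0, "wz": 0, "fingers": 0.75}, {"dx": 0, "dy": 0, "dz": 0, "wx": 0, "wy": 0, "wz": 0, "fingers": 0.8}]'

```text
clock: 9.5
eef_pos: [589.7, -54.3, 105.8]
tool_rot: [2.74, 1.57, 1.984]
force: [-1.7, 1.4, 5.7]
width: 25.3
```

```bash
python3 - <<'E'
from rect import *
s=st()
save('w8',ctrl.get_image('wrist')[180:330,180:340],4)
E
```

```text
{'clock': 9.5, 'qpos': [-0.293, 0.729, 0.556, 1.783, -0.523, 0.781, -0.226], 'eef_pos': [589.701, -54.308, 105.798], 'tool_rot': [2.74, 1.57, 1.984], 'force': [-1.734, 1.376, 5.747], 'torque': [0.165, 0.482, -0.001], 'width': 25.288}
```

View pics/w8.png

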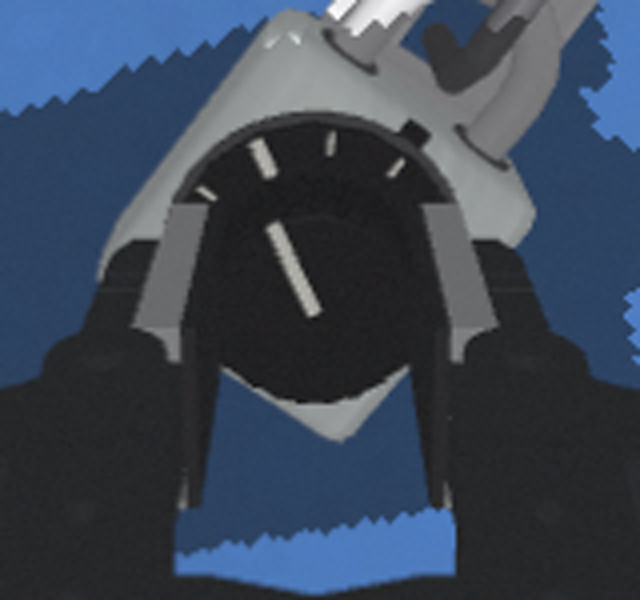

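servo_tool --rows '[{"dx": 0, "dy": 0, "dz": 0, "wx": 0, "wy": 0, "wz": 0, "fingers": 0.85}, {"dx": 0, "dy": 0, "dz": 0, "wx": 0, "wy": 0, "wz": 0, "fingers": 0.85}]'

```text
clock: 9.8
eef_pos: [589.7, -54.3, 105.8]
tool_rot: [2.688, 1.57, 1.932]
force: [-2.2, 1.1, 4.9]
width: 25.4
```

The fingers stopped at 25.4 mm on the knob with a light downward press of about 5 N. Turning clockwise (+wx).

servo_tool --rows '[{"dx": 0, "dy": 0, "dz": 0, "wx": 0.6, "wy": 0, "wz": 0, "fingers": 0.9}, {"dx": 0, "dy": 0, "dz": 0, "wx": 0.6, "wy": 0, "wz": 0, "fingers": 0.9}, {"dx": 0, "dy": 0, "dz": 0, "wx": 0.6, "wy": 0, "wz": 0, "fingers": 0.9}, {"dx": 0, "dy": 0, "dz": 0, "wx": 0.6, "wy": 0, "wz": 0, "fingers": 0.9}, {"dx": 0, "dy": 0, "dz": 0, "wx": 0.6, "wy": 0, "wz": 0, "fingers": 0.9}]'

```text
clock: 10.42
eef_pos: [590.2, -54.3, 105.8]
tool_rot: [1.575, 1.57, 0.504]
force: [-1.7, 2.1, 4.6]
width: 25.2
```

```bash
python3 - <<'E'
from rect import *
s=st(); R=Rot.from_euler('xyz',s['tool_rot']).as_matrix(); print('yaw z',np.degrees(np.arctan2(R[1,2],R[0,2])))
save('w9',ctrl.get_image('wrist')[180:330,180:340],4)
E
```

```text
{'clock': 10.425, 'qpos': [-0.341, 0.753, 0.643, 1.784, -0.602, 0.81, -0.47], 'eef_pos': [590.196, -54.287, 105.814], 'tool_rot': [1.575, 1.57, 0.504], 'force': [-1.694, 2.053, 4.559], 'torque': [0.422, 0.326, 0.292], 'width': 25.187}
yaw z -61.37976542069273
```

View pics/w9.png

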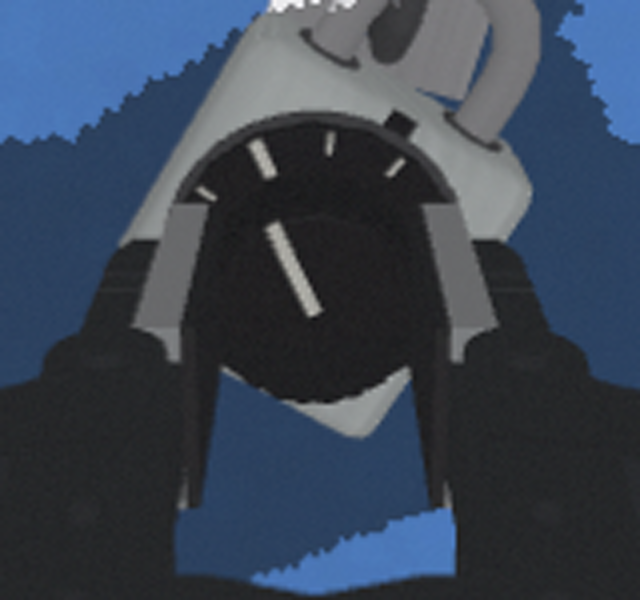

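```bash
python3 - <<'E'
from rect import *
ci=ctrl.camera_info('wrist'); img=ctrl.get_image('wrist')
b=rectify(img,ci,(600,-52),np.radians(9.8),132,50,6)
b[300,::6]=[255,0,0]; b[::6,300]=[255,0,0]
save('r9',b)
E
```

```text
(no output)
```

View pics/r9.png

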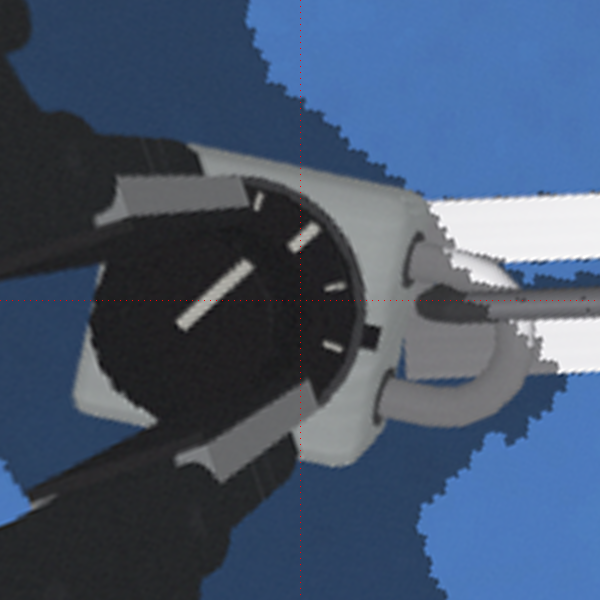

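The body turned about 13° along with the dial, so I'll press down a little more.

servo_tool --rows '[{"dx": 0.002, "dy": 0, "dz": 0, "wx": 0, "wy": 0, "wz": 0, "fingers": 0.9}, {"dx": 0, "dy": 0, "dz": 0, "wx": 0, "wy": 0, "wz": 0, "fingers": 0.9}]'

```text
clock: 10.78
eef_pos: [590.3, -54.2, 105.7]
tool_rot: [1.883, 1.569, 0.813]
force: [-4.4, 1.7, 15.7]
width: 25.3
```

servo_tool --rows '[{"dx": 0, "dy": 0, "dz": 0, "wx": 0.6, "wy": 0, "wz": 0, "fingers": 0.9}, {"dx": 0, "dy": 0, "dz": 0, "wx": 0.6, "wy": 0, "wz": 0, "fingers": 0.9}, {"dx": 0, "dy": 0, "dz": 0, "wx": 0.6, "wy": 0, "wz": 0, "fingers": 0.9}, {"dx": 0, "dy": 0, "dz": 0, "wx": 0.6, "wy": 0, "wz": 0, "fingers": 0.9}, {"dx": 0, "dy": 0, "dz": 0, "wx": 0.6, "wy": 0, "wz": 0, "fingers": 0.9}]'

```text
clock: 11.4
eef_pos: [590.4, -54.5, 105.7]
tool_rot: [1.851, 1.569, 0.464]
force: [-4.1, 1.8, 13.9]
width: 25.0
```

```bash
python3 - <<'E'
from rect import *
s=st(); R=Rot.from_euler('xyz',s['tool_rot']).as_matrix(); print('yaw z',np.degrees(np.arctan2(R[1,2],R[0,2])))
ci=ctrl.camera_info('wrist'); img=ctrl.get_image('wrist')
b=rectify(img,ci,(600,-52),np.radians(9.8),132,50,6)
b[300,::6]=[255,0,0]; b[::6,300]=[255,0,0]
save('r10',b)
E
```

```text
{'clock': 11.4, 'qpos': [-0.385, 0.78, 0.728, 1.786, -0.679, 0.843, -0.714], 'eef_pos': [590.436, -54.518, 105.681], 'tool_rot': [1.851, 1.569, 0.464], 'force': [-4.098, 1.818, 13.929], 'torque': [0.321, 0.844, 0.01], 'width': 25.037}
yaw z -79.42752541051402
```

View pics/r10.png

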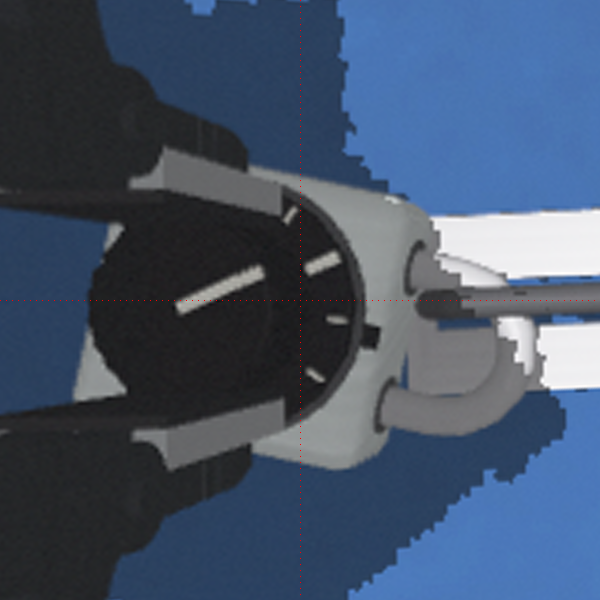

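The body now stays put and the dial turns: the line is about 37° short of the index. Continuing.

servo_tool --rows '[{"dx": 0, "dy": 0, "dz": 0, "wx": 0.8, "wy": 0, "wz": 0, "fingers": 0.9}, {"dx": 0, "dy": 0, "dz": 0, "wx": 0.8, "wy": 0, "wz": 0, "fingers": 0.9}, {"dx": 0, "dy": 0, "dz": 0, "wx": 0.8, "wy": 0, "wz": 0, "fingers": 0.9}, {"dx": 0, "dy": 0, "dz": 0, "wx": 0.8, "wy": 0, "wz": 0, "fingers": 0.9}, {"dx": 0, "dy": 0, "dz": 0, "wx": 0.8, "wy": 0, "wz": 0, "fingers": 0.9}]'

```text
clock: 12.08
eef_pos: [590.4, -55.0, 105.7]
tool_rot: [1.842, 1.569, 0.036]
force: [-3.6, 0.5, 13.6]
width: 25.6
```

servo_tool --rows '[{"dx": 0, "dy": 0, "dz": 0, "wx": 0.8, "wy": 0, "wz": 0, "fingers": 0.9}, {"dx": 0, "dy": 0, "dz": 0, "wx": 0.8, "wy": 0, "wz": 0, "fingers": 0.9}, {"dx": 0, "dy": 0, "dz": 0, "wx": 0, "wy": 0, "wz": 0, "fingers": 0.9}]'

```text
clock: 12.45
eef_pos: [590.4, -55.2, 105.7]
tool_rot: [1.709, 1.569, -0.262]
force: [-4.1, 1.8, 14.1]
width: 25.1
```

```bash
python3 - <<'E'
from rect import *
s=st(); R=Rot.from_euler('xyz',s['tool_rot']).as_matrix(); print('yaw z',np.degrees(np.arctan2(R[1,2],R[0,2])))
ci=ctrl.camera_info('wrist'); img=ctrl.get_image('wrist')
b=rectify(img,ci,(600,-52),np.radians(9.8),132,50,6)
b[300,::6]=[255,0,0]; b[::6,300]=[255,0,0]
save('r11',b)
E
```

```text
{'clock': 12.45, 'qpos': [-0.458, 0.84, 0.882, 1.788, -0.809, 0.919, -1.183], 'eef_pos': [590.365, -55.196, 105.673], 'tool_rot': [1.709, 1.569, -0.262], 'force': [-4.076, 1.795, 14.103], 'torque': [0.267, 0.763, -0.042], 'width': 25.089}
yaw z -112.96890146319504
```

View pics/r11.png

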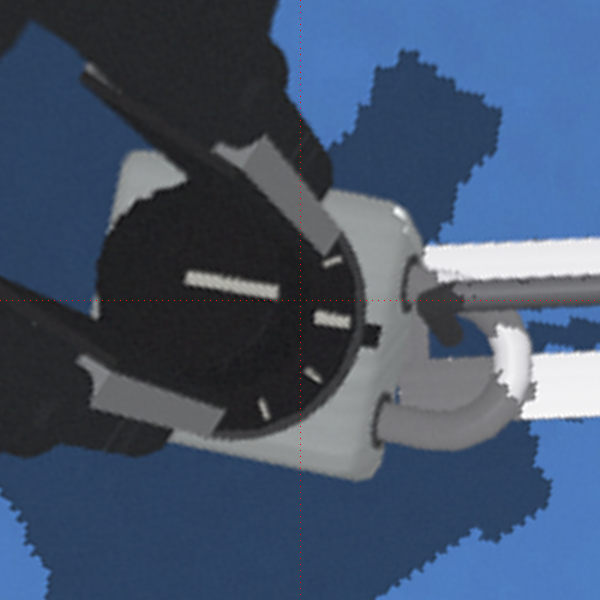

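servo_tool --rows '[{"dx": 0, "dy": 0, "dz": 0, "wx": 0.4, "wy": 0, "wz": 0, "fingers": 0.9}, {"dx": 0, "dy": 0, "dz": 0, "wx": 0, "wy": 0, "wz": 0, "fingers": 0.9}, {"dx": 0, "dy": 0, "dz": 0, "wx": 0, "wy": 0, "wz": 0, "fingers": 0.55}, {"dx": 0, "dy": 0, "dz": 0, "wx": 0, "wy": 0, "wz": 0, "fingers": 0.5}]'

```text
clock: 13.0
eef_pos: [589.9, -54.4, 103.6]
tool_rot: [-0.375, 1.571, -2.387]
force: [-0.1, 0.5, -0.7]
width: 42.9
```

servo_tool --rows '[{"dx": -0.03, "dy": 0, "dz": 0, "wx": 0, "wy": 0, "wz": 0, "fingers": 0.5}, {"dx": -0.06, "dy": 0, "dz": 0, "wx": 0, "wy": 0, "wz": 0, "fingers": 0.5}, {"dx": 0, "dy": 0, "dz": 0, "wx": 0, "wy": 0, "wz": 0, "fingers": 0.2}, {"dx": 0, "dy": 0, "dz": 0, "wx": 0, "wy": 0, "wz": 0, "fingers": 0.2}]'

```text
clock: 13.5
eef_pos: [589.6, -54.0, 170.8]
tool_rot: [-1.759, 1.57, 2.512]
force: [0.5, 0.1, -0.4]
width: 68.2
```

```bash
python3 - <<'E'
from rect import *
s=st(); R=Rot.from_euler('xyz',s['tool_rot']).as_matrix(); print('yaw z',np.degrees(np.arctan2(R[1,2],R[0,2])))
ci=ctrl.camera_info('wrist'); img=ctrl.get_image('wrist')
b=rectify(img,ci,(600,-52),np.radians(0),132,50,6)
b[300,::6]=[255,0,0]; b[::6,300]=[255,0,0]
save('r12',b); save('w12',img,1.5)
E
```

```text
{'clock': 13.5, 'qpos': [-0.501, 0.772, 0.965, 1.732, -0.728, 1.04, -1.287], 'eef_pos': [589.55, -53.981, 170.756], 'tool_rot': [-1.759, 1.57, 2.512], 'force': [0.51, 0.143, -0.41], 'torque': [0.007, 0.024, -0.012], 'width': 68.226}
yaw z -115.29721126082237
```

View pics/r12.png

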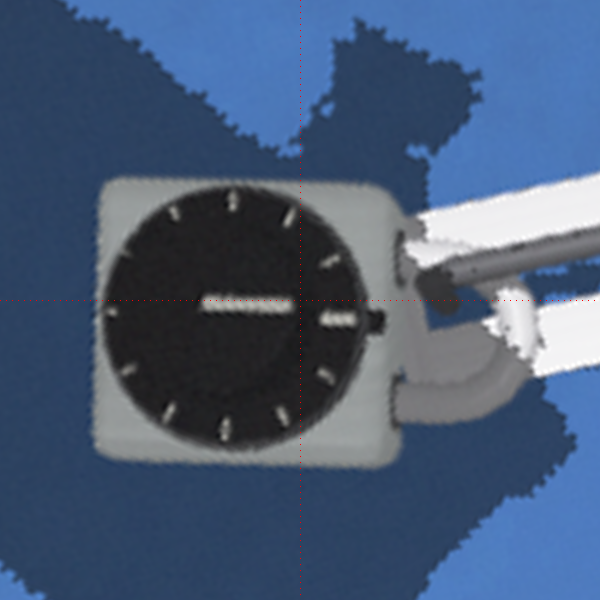

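The dial line now points straight at the index mark (knob line 203→292 and skirt mark at 338, index at 375). The body stands at about −1.5° yaw. Next I regrip across the body width.

servo_tool --rows '[{"dx": 0, "dy": 0, "dz": 0, "wx": -1, "wy": 0, "wz": 0, "fingers": 0.2}, {"dx": 0, "dy": 0, "dz": 0, "wx": -1, "wy": 0, "wz": 0, "fingers": 0.2}, {"dx": 0, "dy": 0, "dz": 0, "wx": -1, "wy": 0, "wz": 0, "fingers": 0.2}, {"dx": 0, "dy": 0, "dz": 0, "wx": -1, "wy": 0, "wz": 0, "fingers": 0.2}, {"dx": 0, "dy": 0.0027, "dz": 0.002, "wx": 0, "wy": 0, "wz": 0, "fingers": 0.2}]'

```text
clock: 14.18
eef_pos: [591.2, -55.6, 170.4]
tool_rot: [-1.947, 1.569, 2.741]
force: [-0.4, 0.8, -0.1]
width: 68.2
```

```bash
python3 - <<'E'
from rect import *
s=st(); R=Rot.from_euler('xyz',s['tool_rot']).as_matrix(); print('yaw z',np.degrees(np.arctan2(R[1,2],R[0,2])))
ci=ctrl.camera_info('wrist'); img=ctrl.get_image('wrist')
b=rectify(img,ci,s['eef_pos'],np.radians(0),132,40,7.5)
b[300,::6]=[255,0,0]; b[::6,300]=[255,0,0]
save('r13',b); save('w13',img,1.5)
E
```

```text
{'clock': 14.175, 'qpos': [-0.448, 0.729, 0.853, 1.725, -0.643, 0.994, -0.947], 'eef_pos': [591.2, -55.627, 170.376], 'tool_rot': [-1.947, 1.569, 2.741], 'force': [-0.361, 0.794, -0.108], 'torque': [0.003, -0.005, 0.03], 'width': 68.25}
yaw z -91.36986839230052
```

View pics/r13.png

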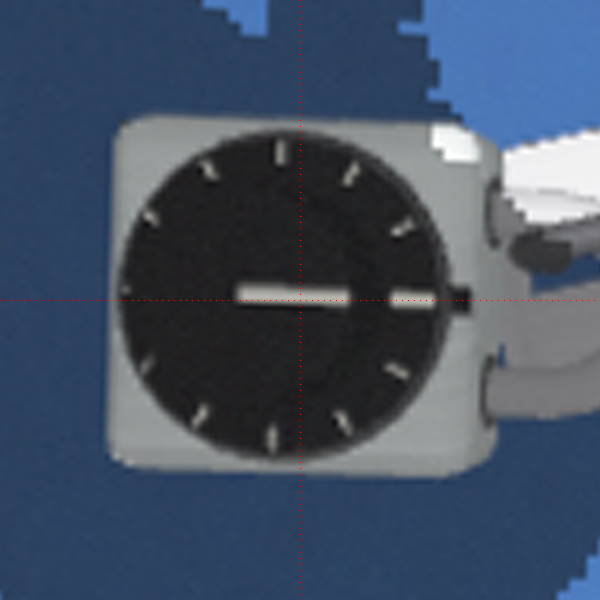

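View pics/w13.png

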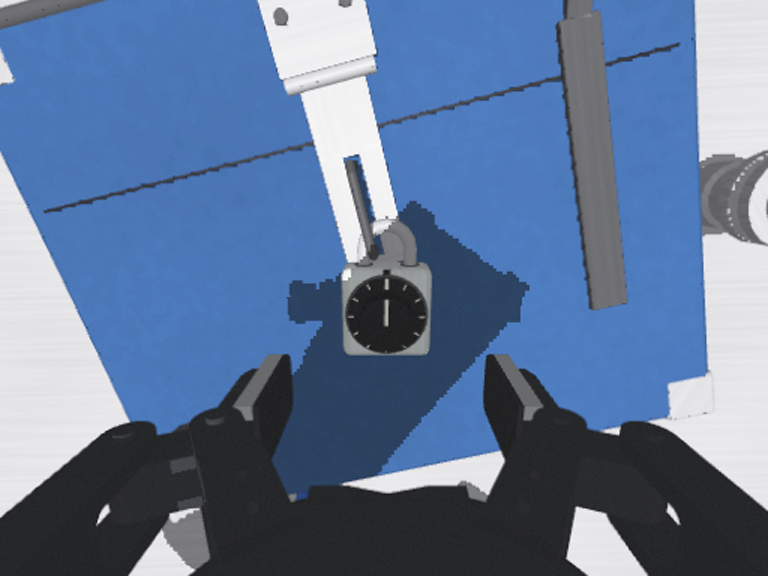

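servo_tool --rows '[{"dx": 0.05, "dy": 0, "dz": -0.0005, "wx": 0, "wy": 0, "wz": 0, "fingers": 0.27}, {"dx": 0.03, "dy": 0, "dz": 0, "wx": 0, "wy": 0, "wz": 0, "fingers": 0.27}, {"dx": 0.015, "dy": 0, "dz": 0, "wx": 0, "wy": 0, "wz": 0, "fingers": 0.27}, {"dx": 0, "dy": 0, "dz": 0, "wx": 0, "wy": 0, "wz": 0, "fingers": 0.27}]'

```text
clock: 14.72
eef_pos: [591.5, -55.8, 99.5]
tool_rot: [-1.366, 1.569, -2.961]
force: [-0.4, -0.5, 0.5]
width: 62.6
```

```bash
python3 - <<'E'
from rect import *
s=st()
save('w14',ctrl.get_image('wrist'),1.5)
save('s14',ctrl.get_image('scene')[140:230,180:290],6)
E
```

```text
{'clock': 14.725, 'qpos': [-0.406, 0.81, 0.777, 1.784, -0.731, 0.863, -0.877], 'eef_pos': [591.484, -55.771, 99.545], 'tool_rot': [-1.366, 1.569, -2.961], 'force': [-0.413, -0.467, 0.495], 'torque': [0.018, -0.009, -0.045], 'width': 62.612}
```

View pics/w14.png

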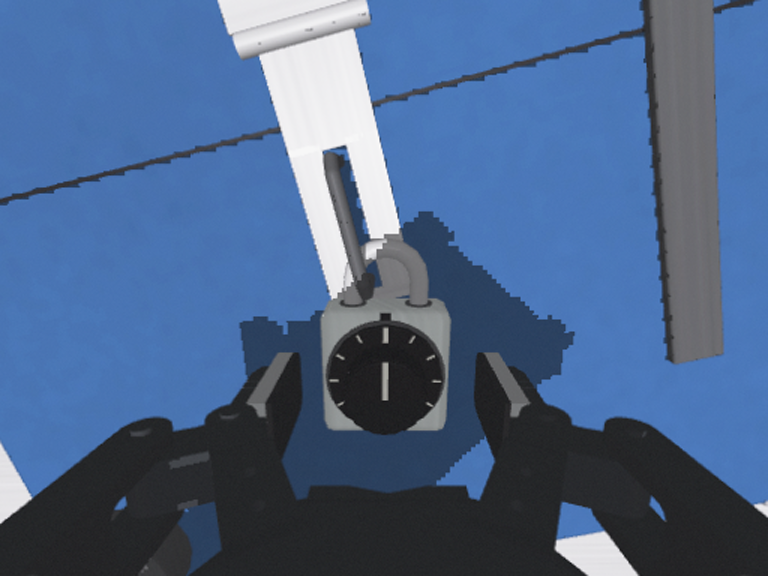

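View pics/s14.png

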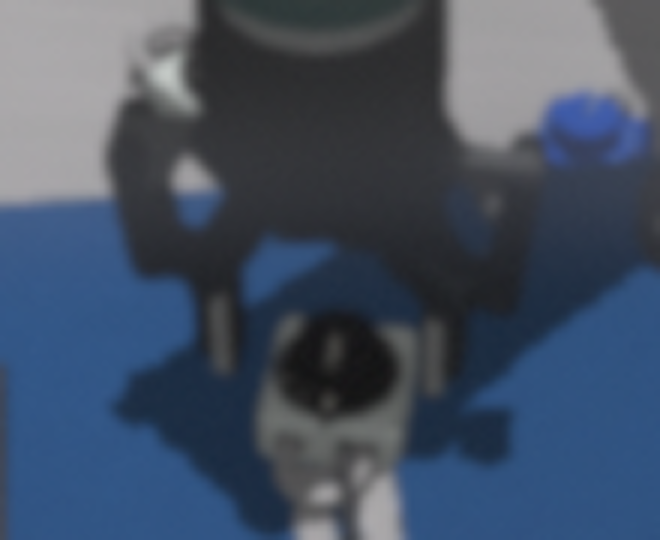

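servo_tool --rows '[{"dx": 0.012, "dy": 0, "dz": 0, "wx": 0, "wy": 0, "wz": 0, "fingers": 0.27}, {"dx": 0.008, "dy": 0, "dz": 0, "wx": 0, "wy": 0, "wz": 0, "fingers": 0.3}, {"dx": 0, "dy": 0, "dz": 0, "wx": 0, "wy": 0, "wz": 0, "fingers": 0.3}]'

```text
clock: 15.2
eef_pos: [591.5, -55.5, 84.7]
tool_rot: [-1.818, 1.57, 2.871]
force: [-1.1, 0.8, 0.1]
width: 59.9
```

servo_tool --rows '[{"dx": 0, "dy": 0, "dz": 0, "wx": 0, "wy": 0, "wz": 0, "fingers": 0.5}, {"dx": 0, "dy": 0, "dz": 0, "wx": 0, "wy": 0, "wz": 0, "fingers": 0.5}, {"dx": 0, "dy": 0, "dz": 0, "wx": 0, "wy": 0, "wz": 0, "fingers": 0.6}]'

```text
clock: 15.58
eef_pos: [592.0, -55.2, 85.6]
tool_rot: [2.918, 1.57, 1.324]
force: [-1.4, 2.3, 4.8]
width: 46.4
```

```bash
python3 - <<'E'
from rect import *
s=st()
save('w15',ctrl.get_image('wrist')[100:350,150:370],2.3)
E
```

```text
{'clock': 15.575, 'qpos': [-0.397, 0.826, 0.759, 1.793, -0.751, 0.837, -0.86], 'eef_pos': [591.97, -55.205, 85.615], 'tool_rot': [2.918, 1.57, 1.324], 'force': [-1.418, 2.267, 4.774], 'torque': [0.444, 0.297, 0.041], 'width': 46.379}
```

View pics/w15.png

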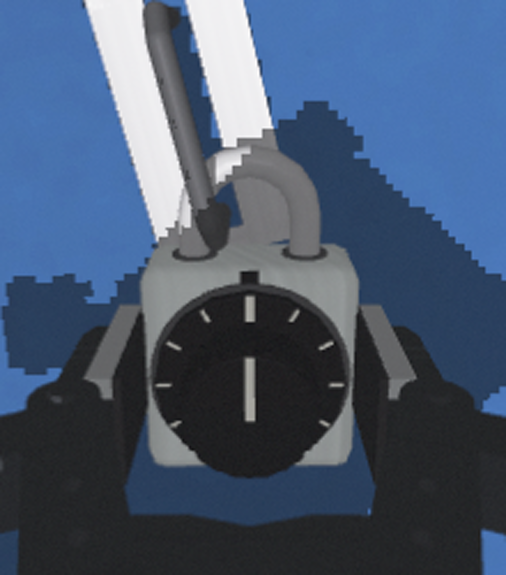

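Gripped at 46.4 mm with the dial still at the index. Now raise it by 1.5 mm and rotate the lock into line with the hasp (+14°).

servo_tool --rows '[{"dx": -0.002, "dy": 0, "dz": 0, "wx": 0, "wy": 0, "wz": 0, "fingers": 0.8}, {"dx": 0, "dy": 0, "dz": 0, "wx": -0.7, "wy": 0, "wz": 0, "fingers": 0.8}, {"dx": 0, "dy": 0, "dz": 0, "wx": -0.8, "wy": 0, "wz": 0, "fingers": 0.8}, {"dx": 0, "dy": 0, "dz": 0, "wx": -0.8, "wy": 0, "wz": 0, "fingers": 0.8}, {"dx": 0, "dy": 0, "dz": 0, "wx": 0, "wy": 0, "wz": 0, "fingers": 0.8}]'

```text
clock: 16.25
eef_pos: [591.4, -56.1, 86.1]
tool_rot: [-1.349, 1.57, -2.703]
force: [0.5, -0.0, -3.9]
width: 46.1
```

```bash
python3 - <<'E'
from rect import *
s=st(); R=Rot.from_euler('xyz',s['tool_rot']).as_matrix(); print('yaw z',np.degrees(np.arctan2(R[1,2],R[0,2])))
save('w16',ctrl.get_image('wrist')[100:350,150:370],2.3)
E
```

```text
{'clock': 16.25, 'qpos': [-0.365, 0.804, 0.697, 1.793, -0.692, 0.808, -0.672], 'eef_pos': [591.359, -56.124, 86.116], 'tool_rot': [-1.349, 1.57, -2.703], 'force': [0.529, -0.011, -3.939], 'torque': [-0.044, 0.012, 0.013], 'width': 46.061}
yaw z -77.59293497073212
```

View pics/w16.png

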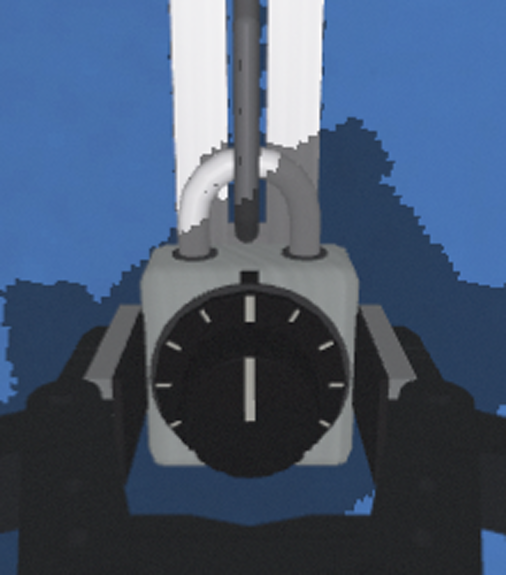

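The lock is now in line with the staple. Pull back (tool −y).

servo_tool --rows '[{"dx": 0, "dy": -0.006, "dz": 0, "wx": 0, "wy": 0, "wz": 0, "fingers": 0.8}, {"dx": 0, "dy": -0.006, "dz": 0, "wx": 0, "wy": 0, "wz": 0, "fingers": 0.8}, {"dx": 0, "dy": -0.006, "dz": 0, "wx": 0, "wy": 0, "wz": 0, "fingers": 0.8}, {"dx": 0, "dy": -0.006, "dz": 0, "wx": 0, "wy": 0, "wz": 0, "fingers": 0.8}, {"dx": 0, "dy": 0, "dz": 0, "wx": 0, "wy": 0, "wz": 0, "fingers": 0.8}]'

```text
clock: 16.92
eef_pos: [573.8, -59.7, 86.8]
tool_rot: [-2.038, 1.57, 2.892]
force: [0.4, -0.5, -5.3]
width: 46.0
```

```bash
python3 - <<'E'
from rect import *
s=st()
save('w17',ctrl.get_image('wrist')[60:350,150:370],2)
E
```

```text
{'clock': 16.925, 'qpos': [-0.363, 0.782, 0.694, 1.841, -0.696, 0.78, -0.647], 'eef_pos': [573.793, -59.668, 86.802], 'tool_rot': [-2.038, 1.57, 2.892], 'force': [0.417, -0.483, -5.281], 'torque': [-0.049, -0.192, -0.037], 'width': 45.953}
```

View pics/w17.png

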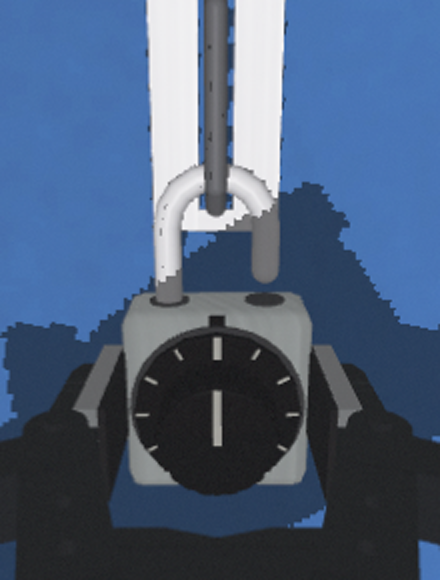

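The shackle is sliding: the toe is out (264,280). Pull on to the stop.

servo_tool --rows '[{"dx": 0, "dy": -0.006, "dz": 0, "wx": 0, "wy": 0, "wz": 0, "fingers": 0.8}, {"dx": 0, "dy": -0.004, "dz": 0, "wx": 0, "wy": 0, "wz": 0, "fingers": 0.8}, {"dx": 0, "dy": 0, "dz": 0, "wx": 0, "wy": 0, "wz": 0, "fingers": 0.8}]'

```text
clock: 17.35
eef_pos: [566.7, -61.3, 86.8]
tool_rot: [-2.195, 1.571, 2.735]
force: [2.1, -0.7, -3.8]
width: 46.4
```

servo_tool --rows '[{"dx": 0, "dy": -0.003, "dz": 0, "wx": 0, "wy": 0, "wz": 0, "fingers": 0.8}, {"dx": 0, "dy": 0, "dz": 0, "wx": 0, "wy": 0, "wz": 0, "fingers": 0.8}]'

```text
clock: 17.6
eef_pos: [566.5, -61.4, 87.0]
tool_rot: [1.287, 1.568, -0.065]
force: [5.6, 1.4, -6.4]
width: 46.4
```

```bash
python3 - <<'E'
from rect import *
s=st()
save('w18',ctrl.get_image('wrist')[60:350,150:370],2)
E
```

```text
{'clock': 17.6, 'qpos': [-0.362, 0.771, 0.692, 1.864, -0.7, 0.763, -0.633], 'eef_pos': [566.535, -61.388, 87.01], 'tool_rot': [1.287, 1.568, -0.065], 'force': [5.557, 1.351, -6.405], 'torque': [0.159, -1.161, -0.016], 'width': 46.363}
```

View pics/w18.png

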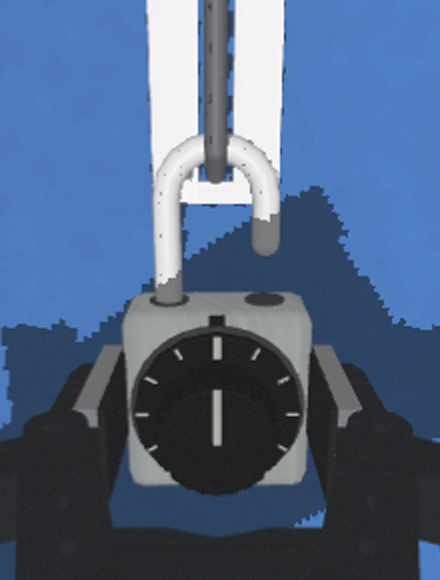

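servo_tool --rows '[{"dx": 0, "dy": -0.003, "dz": 0, "wx": 0, "wy": 0, "wz": 0, "fingers": 0.8}, {"dx": 0, "dy": 0, "dz": 0, "wx": 0, "wy": 0, "wz": 0, "fingers": 0.8}]'

```text
clock: 17.9
eef_pos: [566.5, -61.5, 87.3]
tool_rot: [1.283, 1.564, -0.069]
force: [9.0, 1.6, -7.0]
width: 46.2
```

```bash
python3 - <<'E'
from rect import *
s=st(); ci=ctrl.camera_info('wrist'); img=ctrl.get_image('wrist')
b=rectify(img,ci,(592,-56),np.radians(12.3),123,50,6)
b[300,::6]=[255,0,0]; b[::6,300]=[255,0,0]
save('r18',b)
E
```

```text
{'clock': 17.9, 'qpos': [-0.362, 0.769, 0.69, 1.868, -0.702, 0.757, -0.63], 'eef_pos': [566.547, -61.456, 87.268], 'tool_rot': [1.283, 1.564, -0.069], 'force': [8.99, 1.592, -6.961], 'torque': [0.272, -1.896, -0.031], 'width': 46.177}
```

View pics/r18.png

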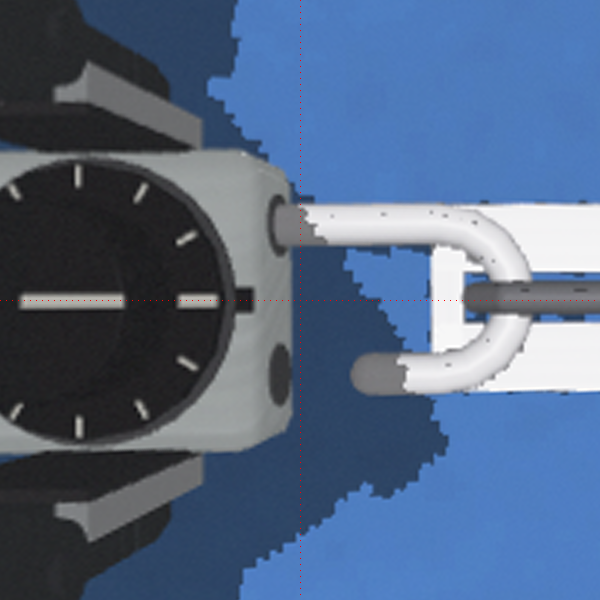

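The toe-to-face gap is about 12 mm and force rises without motion, so the shackle is at its stop. Now forward until the staple leg stands mid-gap.

servo_tool --rows '[{"dx": 0, "dy": 0.01, "dz": 0, "wx": 0, "wy": 0, "wz": 0, "fingers": 0.8}, {"dx": 0, "dy": 0.01, "dz": 0, "wx": 0, "wy": 0, "wz": 0, "fingers": 0.8}, {"dx": 0, "dy": 0.01, "dz": 0, "wx": 0, "wy": 0, "wz": 0, "fingers": 0.8}, {"dx": 0, "dy": 0.009, "dz": 0, "wx": 0, "wy": 0, "wz": 0, "fingers": 0.8}, {"dx": 0, "dy": 0, "dz": 0, "wx": 0, "wy": 0, "wz": 0, "fingers": 0.8}]'

```text
clock: 18.58
eef_pos: [591.6, -55.6, 86.6]
tool_rot: [-0.022, 1.571, -1.375]
force: [0.1, -0.6, -3.6]
width: 46.4
```

```bash
python3 - <<'E'
from rect import *
s=st(); ci=ctrl.camera_info('wrist'); img=ctrl.get_image('wrist')
print('adv',(np.array(s['eef_pos'])-[566.55,-61.46,87])@[np.cos(.2147),np.sin(.2147),0],'lat',(np.array(s['eef_pos'])-[566.55,-61.46,87])@[-np.sin(.2147),np.cos(.2147),0])
b=rectify(img,ci,(618,-50),np.radians(12.3),123,50,6)
b[300,::6]=[255,0,0]; b[::6,300]=[255,0,0]
save('r19',b)
E
```

```text
{'clock': 18.575, 'qpos': [-0.366, 0.803, 0.697, 1.793, -0.693, 0.808, -0.67], 'eef_pos': [591.588, -55.605, 86.566], 'tool_rot': [-0.022, 1.571, -1.375], 'force': [0.075, -0.623, -3.648], 'torque': [0.019, 0.019, -0.036], 'width': 46.41}
adv 25.71063800630003 lat 0.38588491684277104
```

View pics/r19.png

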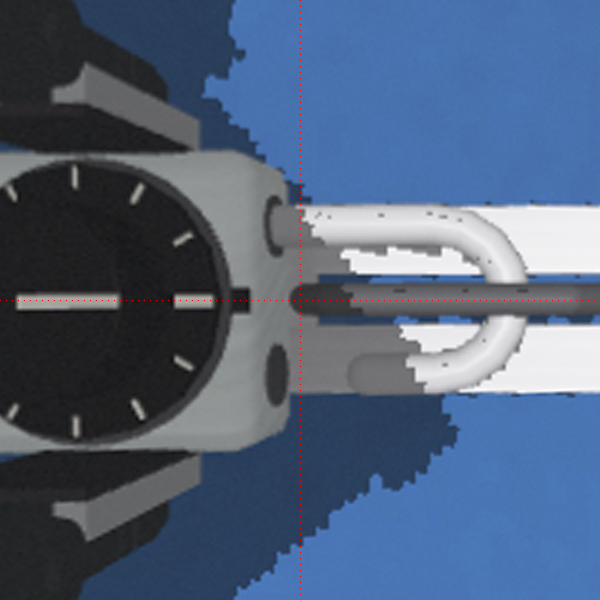

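servo_tool --rows '[{"dx": 0, "dy": 0.0027, "dz": 0, "wx": 0, "wy": 0, "wz": 0, "fingers": 0.8}, {"dx": 0, "dy": 0, "dz": 0, "wx": 0, "wy": 0, "wz": 0, "fingers": 0.8}, {"dx": 0, "dy": 0, "dz": -0.006, "wx": 0, "wy": 0, "wz": 0, "fingers": 0.8}, {"dx": 0, "dy": 0, "dz": -0.006, "wx": 0, "wy": 0, "wz": 0, "fingers": 0.8}, {"dx": 0, "dy": 0, "dz": 0, "wx": 0, "wy": 0, "wz": 0, "fingers": 0.8}]'

```text
clock: 19.25
eef_pos: [591.0, -45.6, 86.6]
tool_rot: [-2.816, 1.57, 2.115]
force: [0.3, -0.4, -3.7]
width: 46.1
```

```bash
python3 - <<'E'
from rect import *
s=st(); ci=ctrl.camera_info('wrist'); img=ctrl.get_image('wrist')
print('adv',(np.array(s['eef_pos'])-[566.55,-61.46,87])@[np.cos(.2147),np.sin(.2147),0],'lat',(np.array(s['eef_pos'])-[566.55,-61.46,87])@[-np.sin(.2147),np.cos(.2147),0])
b=rectify(img,ci,(618,-50),np.radians(12.3),123,50,6)
b[300,::6]=[255,0,0]; b[::6,300]=[255,0,0]
save('r20',b)
E
```

```text
{'clock': 19.25, 'qpos': [-0.383, 0.801, 0.698, 1.796, -0.694, 0.807, -0.684], 'eef_pos': [590.993, -45.583, 86.61], 'tool_rot': [-2.816, 1.57, 2.115], 'force': [0.301, -0.354, -3.703], 'torque': [-0.02, -0.016, 0.038], 'width': 46.117}
adv 27.264238564511473 lat 10.304409612993549
```

View pics/r20.png

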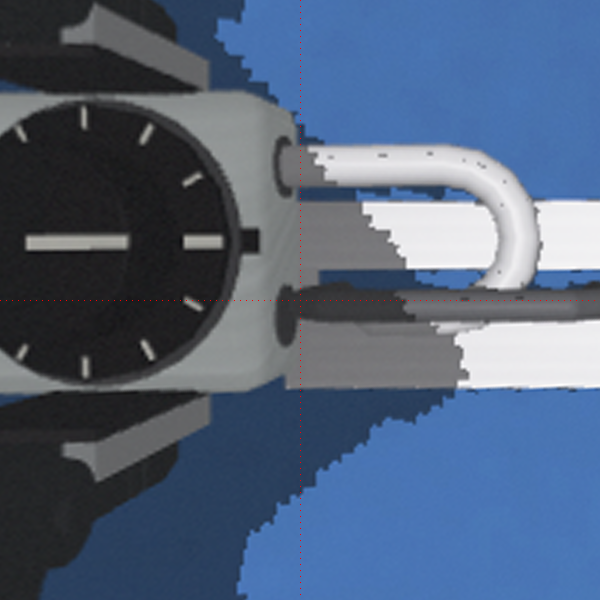

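No contact force and the leg is in the gap. Continue sideways in small rows.

servo_tool --rows '[{"dx": 0, "dy": 0, "dz": -0.006, "wx": 0, "wy": 0, "wz": 0, "fingers": 0.8}, {"dx": 0, "dy": 0, "dz": -0.006, "wx": 0, "wy": 0, "wz": 0, "fingers": 0.8}, {"dx": 0, "dy": 0, "dz": -0.006, "wx": 0, "wy": 0, "wz": 0, "fingers": 0.8}, {"dx": 0, "dy": 0, "dz": -0.006, "wx": 0, "wy": 0, "wz": 0, "fingers": 0.8}, {"dx": 0, "dy": 0, "dz": -0.003, "wx": 0, "wy": 0, "wz": 0, "fingers": 0.8}]'

```text
clock: 19.92
eef_pos: [586.7, -26.2, 86.7]
tool_rot: [-2.775, 1.57, 2.156]
force: [-0.2, -0.5, -4.0]
width: 46.5
```

```bash
python3 - <<'E'
from rect import *
s=st(); ci=ctrl.camera_info('wrist'); img=ctrl.get_image('wrist')
print('adv',(np.array(s['eef_pos'])-[566.55,-61.46,87])@[np.cos(.2147),np.sin(.2147),0],'lat',(np.array(s['eef_pos'])-[566.55,-61.46,87])@[-np.sin(.2147),np.cos(.2147),0])
b=rectify(img,ci,(618,-50),np.radians(12.3),123,50,6)
save('r21',b)
E
```

```text
{'clock': 19.925, 'qpos': [-0.42, 0.796, 0.701, 1.812, -0.699, 0.799, -0.709], 'eef_pos': [586.694, -26.23, 86.671], 'tool_rot': [-2.775, 1.57, 2.156], 'force': [-0.163, -0.523, -3.966], 'torque': [-0.059, 0.051, -0.005], 'width': 46.544}
adv 27.187299930646496 lat 30.129018989355778
```

View pics/r21.png

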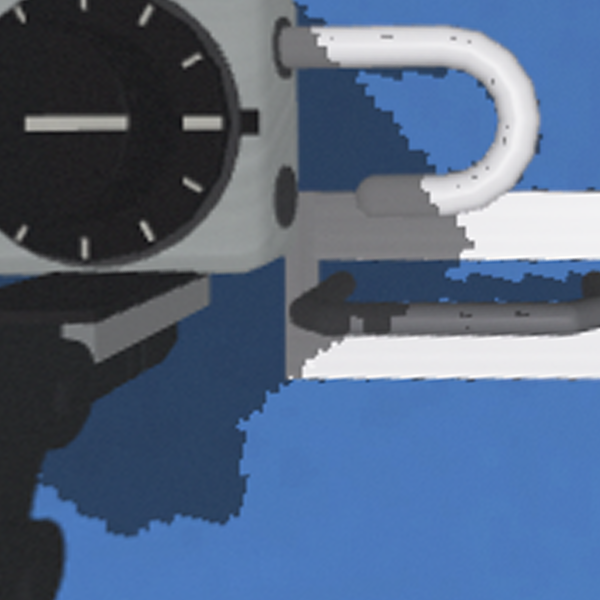

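Clear of the staple (toe at row 215, bar at row 318). Lift.

servo_tool --rows '[{"dx": -0.01, "dy": 0, "dz": 0, "wx": 0, "wy": 0, "wz": 0, "fingers": 0.8}, {"dx": -0.02, "dy": 0, "dz": 0, "wx": 0, "wy": 0, "wz": 0, "fingers": 0.8}, {"dx": -0.03, "dy": 0, "dz": 0, "wx": 0, "wy": 0, "wz": 0, "fingers": 0.8}, {"dx": -0.03, "dy": 0, "dz": 0, "wx": 0, "wy": 0, "wz": 0, "fingers": 0.8}, {"dx": -0.03, "dy": 0, "dz": 0, "wx": 0, "wy": 0, "wz": 0, "fingers": 0.8}]'

```text
clock: 20.6
eef_pos: [587.0, -27.3, 178.7]
tool_rot: [1.157, 1.57, -0.196]
force: [0.5, -0.6, -4.0]
width: 46.4
```

servo_tool --rows '[{"dx": -0.02, "dy": 0, "dz": 0, "wx": 0, "wy": 0, "wz": 0, "fingers": 0.8}, {"dx": 0, "dy": 0, "dz": 0, "wx": 0, "wy": 0, "wz": 0, "fingers": 0.8}, {"dx": 0, "dy": 0, "dz": 0, "wx": 0, "wy": 0, "wz": 0, "fingers": 0.8}]'

```text
clock: 20.98
eef_pos: [586.2, -26.5, 191.1]
tool_rot: [-2.115, 1.569, 2.815]
force: [0.2, 0.3, -3.8]
width: 46.6
```

```bash
python3 - <<'E'
from rect import *
s=st()
save('w22',ctrl.get_image('wrist'),1.5); save('s22',ctrl.get_image('scene')[90:290,120:350],3)
E
```

```text
{'clock': 20.975, 'qpos': [-0.486, 0.676, 0.815, 1.722, -0.572, 0.999, -0.812], 'eef_pos': [586.209, -26.505, 191.105], 'tool_rot': [-2.115, 1.569, 2.815], 'force': [0.195, 0.347, -3.794], 'torque': [0.01, 0.063, -0.004], 'width': 46.581}
```

View pics/w22.png

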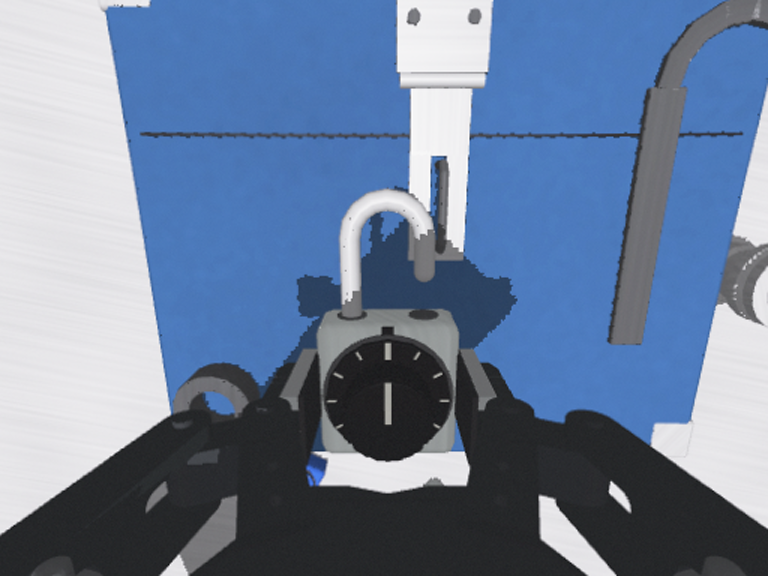

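View pics/s22.png

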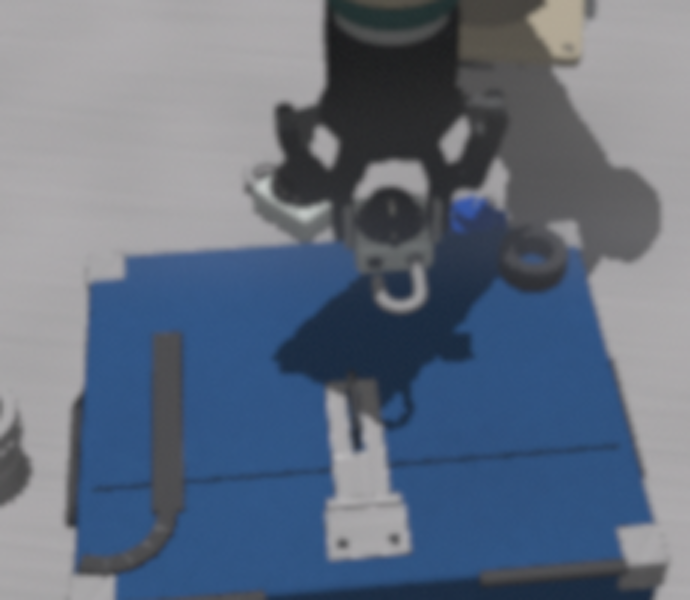

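The lock is held level with the dial up, the shackle fully out, and its underside about 105 mm above the deck. The staple is free and the bystanders haven't moved. Handing in.

```bash
python3 - <<'E'
from h import *
print(ctrl.finish_job()); st()
E
```

```text
the job is handed in; nothing more can be done
None
the job is handed in; nothing more can be done
```

The padlock is open, off the staple and still in the gripper, and I handed the job in at 21.0 s. No verdict came back.

**What I did**
- **Choice of lock:** I took the small silver lock hooked on the staple, not the larger silver one or the blue one on the bench.
- **Dial:** I turned it two clicks clockwise with the gripper on the knob. At first the body turned about 13° along with the dial. I pressed harder, about 15 N, and it then stayed put until the white line met the index mark.
- **Shackle:** I regripped the body, lined it up with the hasp and pulled it back. At the stop the gap between toe and body was about 12 mm, and the force rose to 9 N with no more movement.
- **Unhooking:** I pushed forward to bring the staple leg into the gap, moved about 30 mm sideways with no contact force, and lifted about 104 mm.

**Last checks**
- The fingers were still closed on the body at 46.6 mm, with a steady load of about 3.8 N.
- The lock was level with the dial uppermost, still on the index mark and with the shackle fully out. I judged this from the pictures.
- Its underside was about 105 mm above the chest, worked out from the lift.
- The spanner, the nut and the tool holder looked undisturbed.

**What disagreed:** the fingertips are about 30 mm behind the reported TCP. The camera views and the contact with the dial both showed this. My first close on the knob missed harmlessly above it, and I worked from the pictures and forces after that.

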